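Refill the eyelet lane under its spring pusher

TASK

Some canisters of eyelets have toppled out of the spring-pusher lane on the bench. Draw the pusher all the way back by its knob and hook the knob sideways into the notch so that it stays back by itself, then stand every toppled canister upright, cap up, on the lane floor in line with the ones still standing; only when all are in, unhook the knob so that the pusher comes forward and presses the whole row against the end stop. Leave the last, the tin of grommets and the pliers where they lie.

Things in the scene. Friction and masses are not known exactly. Their poses are not given: they have to be found in the camera images.
- lane: fixed wooden tray of the lane, 445 mm long (its y axis) x 123 mm, level on the bench; origin on the lane's centre line at the tray's underside; x points across, away from the robot; the front is at -y. Lane floor 10 mm above the bench, x = -27 to +27 mm, between a wooden rail 8 mm thick on the far side and the edge of a brass guide plate (x = -27 to -88 mm) on the near side, the tops of both 31 mm above the bench
- notch (a point): centre of the side notch in the brass guide plate, at the plate's top. The plate's straight slot runs along the lane's y at lane x = -58 mm and guides the knob's 8 mm stem; near the rear end, from lane y = 171 to 193 mm, this notch opens from the slot towards -x, the robot. Axes as the lane's
- lane_front (a point): centre of the lane at floor height on the inner face of the fixed wooden end stop (lane y = -195 mm; 10 mm thick, top 60 mm above the bench); axes as the lane's
- paddle_face (a point): centre of the pushing face of the pusher's wooden paddle, 48 mm wide, 8 mm thick, its top 85 mm above the bench; it pushes the row to -y towards the end stop and stands the value of joint pusher behind the stop's inner face; this point is 48 mm above the bench; axes as the lane's
- pusher (a joint): travel of the pusher (carriage, paddle and knob together) along the lane's +y in m, 0 = paddle at the end stop, 0.364 = fully back; a spring pulls it to 0 with 8 N at 0 plus 20 N per m (15 N when back), so it snaps forward when let go; it stays back, at about 0.350, only with the knob hooked in the notch
- knob (a joint): side travel of the knob along the lane's -x in m, 0 = in the straight slot, 0.012 = fully in the notch; slight friction (0.5 N), no spring; it can shift only while pusher reads 0.350 to 0.364. Let go in the notch, the spring draws the stem against the notch's front edge and it stays; to free it, draw back a few mm and shift it to +x
- knob_grip (a point): middle of the turned beech knob on the pusher's stem, at the height to grip (59 mm above the bench); knob upright, 28 mm across, 34 mm tall, its top 76 mm above the bench; with both joints at 0 it is at lane x = -58, y = -175 mm and it moves with both joints; axes as the lane's
- canister1_mid (a point): square tinplate canister, body 44 x 44 x 96 mm with a round black screw cap (30 mm across, 14 mm tall) on top, 114 mm tall in all, about 150 g; this point is at its centre half-way up, 57 mm above its flat foot, z axis from foot to cap, x and y axes square to its side faces; toppled: lies on one side on the bench at the start (may be absent)
- canister2_mid (a point): square tinplate canister, body 44 x 44 x 96 mm with a round black screw cap (30 mm across, 14 mm tall) on top, 114 mm tall in all, about 150 g; this point is at its centre half-way up, 57 mm above its flat foot, z axis from foot to cap, x and y axes square to its side faces; toppled: lies on one side on the bench at the start (may be absent)
- canister3_mid (a point): square tinplate canister, body 44 x 44 x 96 mm with a round black screw cap (30 mm across, 14 mm tall) on top, 114 mm tall in all, about 150 g; this point is at its centre half-way up, 57 mm above its flat foot, z axis from foot to cap, x and y axes square to its side faces; toppled: lies on one side on the bench at the start (may be absent)
- canister4_mid (a point): square tinplate canister, body 44 x 44 x 96 mm with a round black screw cap (30 mm across, 14 mm tall) on top, 114 mm tall in all, about 150 g; this point is at its centre half-way up, 57 mm above its flat foot, z axis from foot to cap, x and y axes square to its side faces; toppled: lies on one side on the bench at the start (may be absent)
- canister5_mid (a point): square tinplate canister, body 44 x 44 x 96 mm with a round black screw cap (30 mm across, 14 mm tall) on top, 114 mm tall in all, about 150 g; this point is at its centre half-way up, 57 mm above its flat foot, z axis from foot to cap, x and y axes square to its side faces; still standing in the lane, at its front
- canister6_mid (a point): square tinplate canister, body 44 x 44 x 96 mm with a round black screw cap (30 mm across, 14 mm tall) on top, 114 mm tall in all, about 150 g; this point is at its centre half-way up, 57 mm above its flat foot, z axis from foot to cap, x and y axes square to its side faces; still standing in the lane, at its front
- last_mid (a point): beech shoe last, about 220 x 66 x 100 mm, bystander on the bench; middle of its sole
- grommet_tin_mid (a point): round open tin of copper grommets, 100 mm across, 34 mm tall, bystander on the bench; centre of its underside
- pliers_mid (a point): steel snap pliers, 170 mm long, lying flat, bystander on the bench; its middle
Things that resemble listed ones, but are neither listed nor needed, are in the scene too. What is shaped like the part that bears canister3_mid but pink is not meant. What is shaped like the part that bears canister4_mid but brown is not meant.

How it is judged:
On the way, in this order (a step that is already met when the one before it is completed fails the run):
1. the pusher is drawn back and stays hooked in the notch by itself, let go by the gripper (value of joint pusher above 0.345 m and value of joint knob above 0.008 m and contact force between the fingers and knob below 0.3 N and velocity of joint pusher between -0.01 and 0.01 m/s), for 0.4 s.
2. with the pusher still hooked, every canister stands upright on the lane floor, let go (value of joint pusher above 0.345 m and value of joint knob above 0.008 m and angle between each of canister1_mid, canister2_mid, canister3_mid, canister4_mid, canister5_mid, canister6_mid's own z axis and vertical below 0.15 rad and x of canister1_mid in the frame of lane between -0.012 and 0.012 m and y of canister1_mid in the frame of lane between -0.195 and 0.135 m and z of canister1_mid in the frame of lane between 0.062 and 0.073 m and contact force between the fingers and canister1 below 0.3 N and linear speed of each of canister1, canister2, canister3, canister4, canister5, canister6 below 0.03 m/s and x of canister2_mid in the frame of lane between -0.012 and 0.012 m and y of canister2_mid in the frame of lane between -0.195 and 0.135 m and z of canister2_mid in the frame of lane between 0.062 and 0.073 m and contact force between the fingers and canister2 below 0.3 N and x of canister3_mid in the frame of lane between -0.012 and 0.012 m and y of canister3_mid in the frame of lane between -0.195 and 0.135 m and z of canister3_mid in the frame of lane between 0.062 and 0.073 m and contact force between the fingers and canister3 below 0.3 N and x of canister4_mid in the frame of lane between -0.012 and 0.012 m and y of canister4_mid in the frame of lane between -0.195 and 0.135 m and z of canister4_mid in the frame of lane between 0.062 and 0.073 m and contact force between the fingers and canister4 below 0.3 N and x of canister5_mid in the frame of lane between -0.012 and 0.012 m and y of canister5_mid in the frame of lane between -0.195 and 0.135 m and z of canister5_mid in the frame of lane between 0.062 and 0.073 m and contact force between the fingers and canister5 below 0.3 N and x of canister6_mid in the frame of lane between -0.012 and 0.012 m and y of canister6_mid in the frame of lane between -0.195 and 0.135 m and z of canister6_mid in the frame of lane between 0.062 and 0.073 m and contact force between the fingers and canister6 below 0.3 N), for 0.3 s.
At the end, for the whole second after the job is handed in: Every canister stands upright (within 0.15 rad) on the lane floor within 12 mm of its centre line, at rest; the knob is out of the notch (below 6 mm of side travel); the pusher is at rest and presses on the row (over 2 N), whose front canister stands within 5 mm of the end stop (value of joint knob below 0.006 m and velocity of joint pusher between -0.01 and 0.01 m/s and (contact force between pusher and canister1 above 2 N or contact force between pusher and canister2 above 2 N or contact force between pusher and canister3 above 2 N or contact force between pusher and canister4 above 2 N or contact force between pusher and canister5 above 2 N or contact force between pusher and canister6 above 2 N) and y of any of canister1_mid, canister2_mid, canister3_mid, canister4_mid, canister5_mid, canister6_mid in the frame of lane below -0.168 m and angle between each of canister1_mid, canister2_mid, canister3_mid, canister4_mid, canister5_mid, canister6_mid's own z axis and vertical below 0.15 rad and x of canister1_mid in the frame of lane between -0.012 and 0.012 m and y of canister1_mid in the frame of lane between -0.195 and 0.13 m and z of canister1_mid in the frame of lane between 0.062 and 0.073 m and linear speed of each of canister1, canister2, canister3, canister4, canister5, canister6 below 0.02 m/s and x of canister2_mid in the frame of lane between -0.012 and 0.012 m and y of canister2_mid in the frame of lane between -0.195 and 0.13 m and z of canister2_mid in the frame of lane between 0.062 and 0.073 m and x of canister3_mid in the frame of lane between -0.012 and 0.012 m and y of canister3_mid in the frame of lane between -0.195 and 0.13 m and z of canister3_mid in the frame of lane between 0.062 and 0.073 m and x of canister4_mid in the frame of lane between -0.012 and 0.012 m and y of canister4_mid in the frame of lane between -0.195 and 0.13 m and z of canister4_mid in the frame of lane between 0.062 and 0.073 m and x of canister5_mid in the frame of lane between -0.012 and 0.012 m and y of canister5_mid in the frame of lane between -0.195 and 0.13 m and z of canister5_mid in the frame of lane between 0.062 and 0.073 m and x of canister6_mid in the frame of lane between -0.012 and 0.012 m and y of canister6_mid in the frame of lane between -0.195 and 0.13 m and z of canister6_mid in the frame of lane between 0.062 and 0.073 m); the robot touches nothing.
It fails at once if the last is shifted by more than 30 mm (distance of last_mid from where it was at the start of the episode above 0.03 m).
It fails at once if the tin of grommets is shifted by more than 30 mm (distance of grommet_tin_mid from where it was at the start of the episode above 0.03 m).
It fails at once if the pair of pliers is shifted by more than 30 mm (distance of pliers_mid from where it was at the start of the episode above 0.03 m).
Of canister1, canister2, canister3, canister4 only 3 to 4 are there at a start; the rules pass over those that are not, and their reading is None.
At some moment in a run one of canister1, canister2, canister3, canister4 may be knocked a few centimetres aside while the robot is not near it.
It also fails if it takes over 210 s, if anything falls off the work surface, if the arm or the gripper's body presses on something with over 40 N, if the wrist force passes 120 N, or if a joint passes its speed limit or range.

ROBOT

A 6-joint arm with a two-finger parallel gripper is mounted at the origin on the work surface. World frame = base frame: x ahead of the robot, y to its left, z up, the work surface at z = 0. Lengths are in m, angles in rad, forces in N, time in s.
With the tool pointing down it reaches from about 0.35 to 0.85 m from the base axis. Payload 8.1 kg.
Tool frame: the origin (TCP) lies on the centre line of the jaws, within the pads' length; the fingertips stand 22 mm ahead of it and the grasp point (between the pads) lies 3 mm ahead of it; z points along the fingers, y is the line along which they close (so a half turn about z gives the same grasp; the last joint's range is limited). The gripper opens to 85 mm and grips with 20 to 120 N. Pads are 22 mm wide; open, the fingers measure 114 mm over their backs; the gripper's body (76 mm by 85 mm) begins 54 mm behind the grasp point. The pads swing forward as they close: fully open they stand 13 mm farther back than shut.
Start: joints at [1.198, 0.13, 1.488, -0, 1.523, -0.085], TCP at [0.17, 0.575, 0.228] pointing down, gripper open.
Joint ranges: [-2.96, 2.96], [-0.89, 2.26], [0.02, 2.5], [-1.34, 4.48], [0, 2.73], [-2.66, 2.66]. Speed limits (rad/s): [2.39, 2.39, 2.79, 3.14, 3.14, 3.14].

INTERFACE

Orientations are given as a rotation vector (axis times angle).
In Python, from station import arm gives the robot as it stands.
- The arm moves only by the tool carry_out, never from a script. Its argument "plan" is a list of rows, each a list of 5 numbers: the gripper's target within -1 to 1 (shut at 1, half-way at 0, fully open at -1), then the shift along the tool's x, y, z in m, then the turn about the tool's z in rad. In form: [[gripper, dx, dy, dz, turn], ...]. A call has 1 to 20 rows; each row is the pose to reach, as a shift and turn from the pose commanded when the call began, along the tool's axes at that moment; what a row does not reach only later rows make up. A row lasts 1/10 s, in which the tool goes at most 50 mm and 8.59 degrees, less where a joint would pass 70% of its speed; a pose out of reach is approached as far as the arm can. A call with a gripper value outside its range is refused whole. The fingers move at their own pace and stop on an object; "newtons" is the grip in N (left out, the last holds). Time passes only in rows, so rows that repeat a pose let the fingers close. It gives the time, the measured TCP pose, the force, the opening and the grip force at its end, in the units of the state.
- arm.get_state(): the state, without advancing time (a new reading comes with each control period).
- arm.read_camera(name): name is "scene" or "side" or "wrist"; returns a dict with "image" (400x640x3 uint8, red, green, blue), "camera_matrix" (3x3 intrinsics, pixels), "cam_to_world" (4x4, takes a point from camera to world coordinates); the wrist camera has in their place "T_tool_cam" (4x4, takes a point from camera to tool coordinates, whose origin is the TCP and whose axes are the flange's). Camera axes: x right, y up, looking along -z (the intrinsics and any distortion apply to the point x, -y, -z); pixel columns grow to the right and rows downward; lengths in m; the calibration is good to about 2 mm. A picture is of the moment at which its call begins: read the wrist's pose just before it. There is no depth.
- arm.job_done(): hands the job in; it is judged then, once.
The state is a dict: "time_s": time; "joint_pos": joint angles; "dq": joint speeds; "joint_efforts": joint torques, N m; "position": TCP position; "ee_rot": TCP orientation; "force": force on the tool from outside, world axes, zero at the start; "wrist_torque": the same for the moment, N m; "opening": finger opening in m; "grasp_force": force on a finger pad.
Only numpy, scipy, OpenCV 4.12 (cv2) and the standard library are available. Lean on these libraries where they do the work, as an engineer would, in place of code of your own. Each camera call takes 0.05 s, during which the arm holds its last target. There are 200 camera calls.

## Working session

There is one attempt and no reset: what is moved stays moved. The work goes in short steps, Python scripts to look and compute and a tool call to move; the robot and the scene stay as the last step left them, time stands still between calls to the robot, and variables do not carry over. Pictures are saved under pics/ and viewed, at most 14 in all, crops included, and the job is handed in when it is done.

Besides the shell and the picture viewer there is one more tool, called after "Call:" as a command line: name --pt "numbers of a row" for each row, then --argument value for the rest. carry_out: Moves the arm, as the interface text tells. Its arguments: {"type":"object","properties":{"plan":{"type":"array","items":{"type":"array","items":{"type":"number"}}},"newtons":{"type":"number"}},"required":["plan"]}

```bash
ls; mkdir -p pics
cat > h.py <<'E'
import numpy as np, cv2
from scipy.spatial.transform import Rotation as R
from station import arm
def cam(name):
    s=arm.get_state(); c=arm.read_camera(name); K=np.array(c["camera_matrix"])
    if "T_tool_cam" in c:
        T=np.eye(4);T[:3,:3]=R.from_rotvec(s["ee_rot"]).as_matrix();T[:3,3]=s["position"];M=T@np.array(c["T_tool_cam"])
    else: M=np.array(c["cam_to_world"])
    return c["image"],K,M,c
def save(name,fn):
    im,K,M,c=cam(name); cv2.imwrite(f"pics/{fn}.png",im[:,:,::-1]); np.savez(f"pics/{fn}.npz",K=K,M=M,im=im); return im,K,M,c
def load(fn):
    d=np.load(f"pics/{fn}.npz"); return d["im"],d["K"],d["M"]
def p2w(K,M,uv,z):
    u,v=uv; d=M[:3,:3]@np.array([(u-K[0,2])/K[0,0],-(v-K[1,2])/K[1,1],-1]); o=M[:3,3]
    return o+d*(z-o[2])/d[2]
def w2p(K,M,p):
    q=M[:3,:3].T@(np.asarray(p)-M[:3,3]); return np.array([K[0,2]+K[0,0]*q[0]/-q[2],K[1,2]+K[1,1]*q[1]/q[2]])
E
python3 - <<'E'
from h import *
for n in("scene","side","wrist"):
    im,K,M,c=save(n,n+"0"); print(n,[k for k in c],K.round(1).tolist(),M.round(3).tolist())
print({k:np.round(v,3).tolist() for k,v in arm.get_state().items()})
E
```

```text
pics
scene ['image', 'camera_matrix', 'cam_to_world'] [[400.5, 0.0, 320.0], [0.0, 400.5, 200.9], [0.0, 0.0, 1.0]] [[0.378, -0.781, 0.498, 1.032], [0.926, 0.313, -0.212, -0.267], [0.01, 0.541, 0.841, 0.939], [0.0, 0.0, 0.0, 1.0]]
side ['image', 'camera_matrix', 'cam_to_world'] [[476.7, 0.0, 322.9], [0.0, 476.7, 200.3], [0.0, 0.0, 1.0]] [[-0.998, 0.011, -0.067, 0.448], [-0.064, -0.48, 0.875, 1.095], [-0.023, 0.877, 0.48, 0.714], [0.0, 0.0, 0.0, 1.0]]
wrist ['image', 'camera_matrix', 'T_tool_cam'] [[316.5, 0.0, 315.2], [0.0, 316.5, 198.9], [0.0, 0.0, 1.0]] [[0.283, -0.916, -0.284, 0.098], [0.959, 0.27, 0.086, 0.596], [-0.002, -0.297, 0.955, 0.374], [0.0, 0.0, 0.0, 1.0]]
{'time_s': 0.15, 'joint_pos': [1.198, 0.131, 1.489, 0.0, 1.523, -0.085], 'dq': [-0.002, -0.003, -0.004, -0.002, 0.0, 0.001], 'joint_efforts': [0.0, -57.007, -50.116, -0.0, 0.01, -0.0], 'position': [0.17, 0.575, 0.227], 'ee_rot': [-0.45, -3.109, 0.002], 'force': [0.313, 0.001, 0.502], 'wrist_torque': [0.009, -0.036, -0.001], 'grasp_force': 0.0, 'opening': 0.085}
```

View pics/scene0.png

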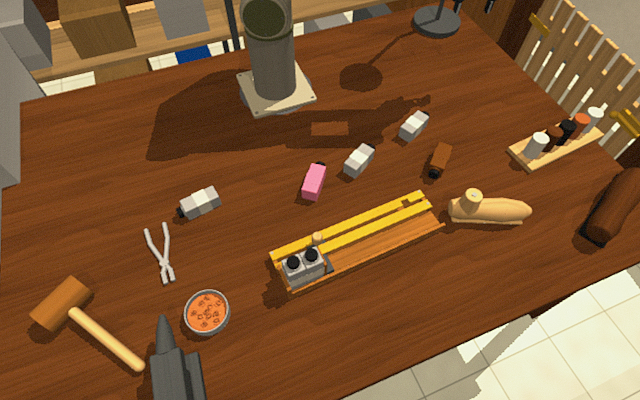

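View pics/side0.png

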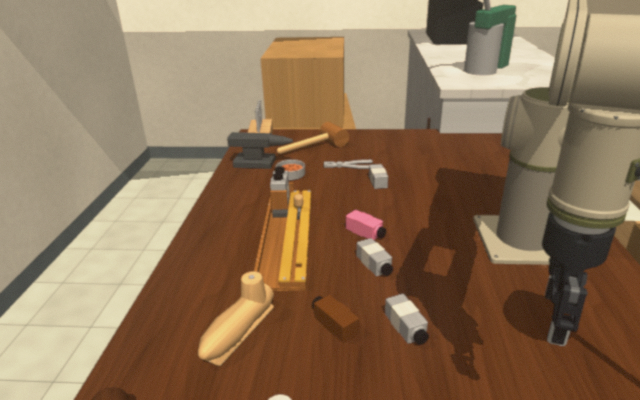

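Toppled grey canisters in the scene image are at (198,203), (360,161) and (413,125). Lookalikes that could be mistaken for them are the pink one (314,181) and the brown one (440,160), both excluded. Standing canisters are at (293,268) and (313,258), and the knob is at (317,238). Next I'll rectify to a top view.

```bash
cat >> h.py <<'E'
def ortho(fn,z,x0,x1,y0,y1,s,out):
    # rows: x decreasing downward?  image u -> -y (left = +y), v -> -x (up = far from robot)
    im,K,M=load(fn); P=[[x0,y0],[x1,y0],[x1,y1],[x0,y1]]
    src=np.float32([w2p(K,M,[a,b,z]) for a,b in P]); dst=np.float32([[(y1-b)*s,(x1-a)*s] for a,b in P])
    H=cv2.getPerspectiveTransform(src,dst); o=cv2.warpPerspective(im,H,(int((y1-y0)*s),int((x1-x0)*s)),flags=cv2.INTER_CUBIC)
    cv2.imwrite(f"pics/{out}.png",o[:,:,::-1]); return o
E
python3 - <<'E'
from h import *
im,K,M=load("scene0")
for n,uv,z in [("canA",(198,203),.044),("canB",(360,161),.044),("canC",(413,125),.044),("lane plate L",(272,258),.031),("plate R",(422,195),.031),("knobtop",(317,235),.076),("last",(490,208),.03),("tin",(207,312),.02),("pl",(160,255),.01),("pink",(314,181),.044),("brown",(440,160),.044)]:
    print(n,p2w(K,M,uv,z).round(3))
ortho("scene0",.031,.2,.75,-.35,.45,1000,"o1")
E
```

```text
canA [ 0.389 -0.343  0.044]
canB [0.42  0.115 0.044]
canC [0.354 0.324 0.044]
lane plate L [ 0.605 -0.211  0.031]
plate R [0.58  0.228 0.031]
knobtop [ 0.61  -0.093  0.076]
last [0.684 0.377 0.03 ]
tin [ 0.673 -0.392  0.02 ]
pl [ 0.482 -0.469  0.01 ]
pink [ 0.436 -0.032  0.044]
brown [0.501 0.329 0.044]
```

View pics/o1.png

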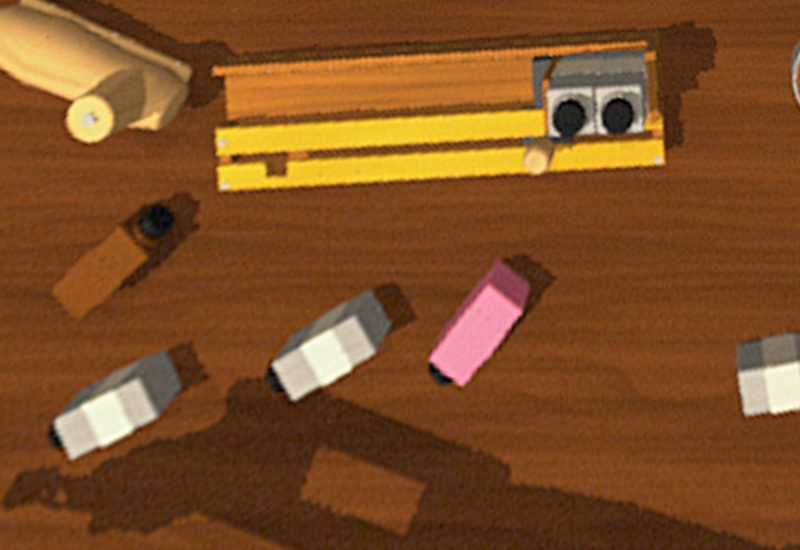

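The top view puts the lane yaw at about 0.06 rad. The tray runs from lane y = -205 to +240, so the origin is at about (0.662, -0.004). The notch (277,168) fits this, and the pusher is at about 0.089. I'll compute the move to the knob.

```bash
cat >> h.py <<'E'
O=np.array([.6624,-.0037]); YAW=.060
def lane(x,y):
    c,s=np.cos(YAW),np.sin(YAW); return O+np.array([c*x-s*y,s*x+c*y])
def inlane(p):
    c,s=np.cos(YAW),np.sin(YAW); d=np.asarray(p)[:2]-O; return np.array([c*d[0]+s*d[1],-s*d[0]+c*d[1]])
def go(xy,z,clos=None):
    "shift and turn to TCP xy,z with closing line at world angle clos (mod pi)"
    s=arm.get_state(); Rm=R.from_rotvec(s["ee_rot"]).as_matrix(); d=Rm.T@(np.array([*xy,z])-s["position"]); t=0;j6=s["joint_pos"][5]
    if clos is not None:
        a=np.arctan2(Rm[1,1],Rm[0,1]); t=-((clos-a+np.pi/2)%np.pi-np.pi/2)
    print("d",d.round(4),"turn",round(t,4),"alt",round(t-np.sign(t)*np.pi,3),"j6",round(j6,2),"pos",np.round(s["position"],4)); return d,t
E
python3 - <<'E'
from h import *
print(lane(-60,0), lane(-.06,-.086))
go(lane(-.060,-.086),.15,YAW+np.pi/2)
E
```

```text
[-59.2296324   -3.60154039] [ 0.60766487 -0.09314309]
d [-0.6092 -0.5163  0.0781] turn -0.3478 alt 2.794 j6 -0.09 pos [0.1701 0.5749 0.2274]
```

Call:
carry_out --pt "-1 -0.609 -0.516 0.03 -0.348" --pt "-1 -0.609 -0.516 0.03 -0.348" --pt "-1 -0.609 -0.516 0.03 -0.348" --pt "-1 -0.609 -0.516 0.03 -0.348" --pt "-1 -0.609 -0.516 0.03 -0.348" --pt "-1 -0.609 -0.516 0.03 -0.348" --pt "-1 -0.609 -0.516 0.03 -0.348" --pt "-1 -0.609 -0.516 0.03 -0.348" --pt "-1 -0.609 -0.516 0.03 -0.348" --pt "-1 -0.609 -0.516 0.03 -0.348" --pt "-1 -0.609 -0.516 0.03 -0.348" --pt "-1 -0.609 -0.516 0.03 -0.348" --pt "-1 -0.609 -0.516 0.03 -0.348" --pt "-1 -0.609 -0.516 0.03 -0.348" --pt "-1 -0.609 -0.516 0.03 -0.348" --pt "-1 -0.609 -0.516 0.03 -0.348" --pt "-1 -0.609 -0.516 0.03 -0.348" --pt "-1 -0.609 -0.516 0.03 -0.348" --pt "-1 -0.609 -0.516 0.03 -0.348" --pt "-1 -0.609 -0.516 0.03 -0.348"

```text
time_s: 2.15
position: [0.6075, -0.091, 0.1987]
ee_rot: [-0.097, 3.14, 0.0]
force: [-0.7, 0.4, -0.2]
opening: 0.0855
grasp_force: 0.0
```

Run:
```python
from h import *
save("wrist","w1"); save("scene","s1")
ortho("w1",.076,.55,.75,-.25,.15,2000,"o2")
go(lane(-.060,-.086),.073,YAW+np.pi/2)
```

```text
d [ 0.0002 -0.002   0.1259] turn 0.0018 alt -3.14 j6 -1.86 pos [ 0.6076 -0.0911  0.1989]
```

View pics/w1.png

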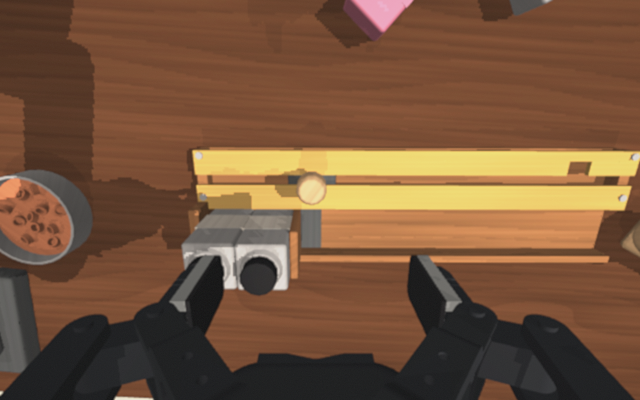

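Wrist view: knob top at (312,188), plate corners at (193,150) and (638,150), notch at (580,168), canisters at (210,265) and (260,275). Checking these against the lane model.

Run:
```python
from h import *
im,K,M=load("w1")
for n,uv,z in [("knob",(312,188),.076),("corner-88,-205",(193,150),.031),("-88,240",(638,150),.031),("notch",(580,168),.031),("rail end 31,240",(607,259),.031),("cap6",(259,277),.124),("paddle top right",(299,277),.085)]:
    p=p2w(K,M,uv,z); print(n,p.round(4),inlane(p).round(4))
```

```text
knob [ 0.6056 -0.0942  0.076 ] [-0.0621 -0.087 ]
corner-88,-205 [ 0.5863 -0.2141  0.031 ] [-0.0886 -0.2054]
-88,240 [0.5589 0.2262 0.031 ] [-0.0896  0.2357]
notch [0.5802 0.1745 0.031 ] [-0.0713  0.1828]
rail end 31,240 [0.6787 0.2359 0.031 ] [0.0307 0.2381]
cap6 [ 0.668  -0.1321  0.124 ] [-0.0021 -0.1285]
paddle top right [ 0.6897 -0.1013  0.085 ] [ 0.0214 -0.0991]
```

Call:
carry_out --pt "-1 0 -0.003 0.05 0" --pt "-1 0 -0.003 0.1 0" --pt "-1 0 -0.003 0.126 0" --pt "-1 0 -0.003 0.126 0" --pt "1 0 -0.003 0.126 0" --pt "1 0 -0.003 0.126 0" --pt "1 0 -0.003 0.126 0" --pt "1 0 -0.003 0.126 0" --pt "1 0 -0.003 0.126 0" --pt "1 0 -0.003 0.126 0" --pt "1 0 -0.003 0.126 0" --pt "1 0 -0.003 0.126 0" --pt "1 0 -0.003 0.126 0" --newtons 60

```text
time_s: 3.55
position: [0.6084, -0.0953, 0.0728]
ee_rot: [-0.095, 3.139, -0.0]
force: [-0.9, 0.9, 5.5]
opening: 0.0002
grasp_force: 2.6
```

Run:
```python
from h import *
im,K,M,c=save("side","sd1"); 
cv2.imwrite("pics/sd1c.png",cv2.resize(im[150:300,220:370],(600,600),interpolation=2)[:,:,::-1])
print(w2p(K,M,[*lane(-.058,-.087),.059]), arm.get_state()["force"])
```

```text
[298.34589886 200.92267599] [-0.58212297  1.1435931   5.15209825]
```

View pics/sd1c.png

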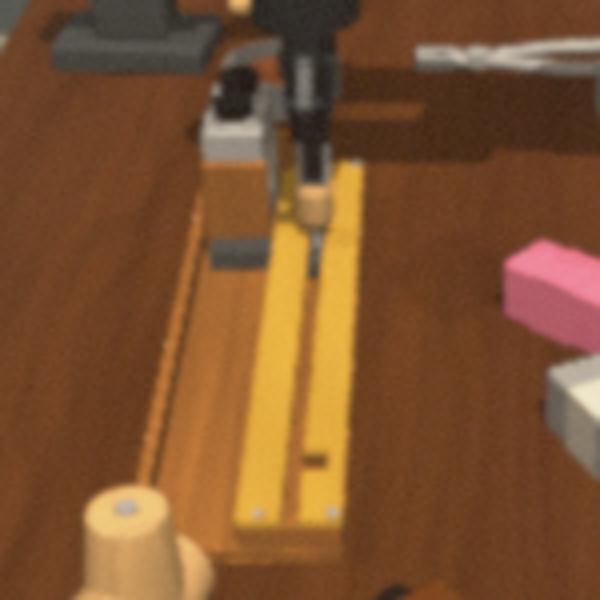

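Run:
```python
from h import *
im,K,M,c=save("wrist","w2")
print(w2p(K,M,[*lane(-.058,-.087),.076]),[w2p(K,M,[.6084,-.0953,z]) for z in (.051,.07)])
```

```text
[318.08379602 260.7750765 ] [array([315.67905202, 237.68321863]), array([315.70436122, 252.79725798])]
```

View pics/w2.png

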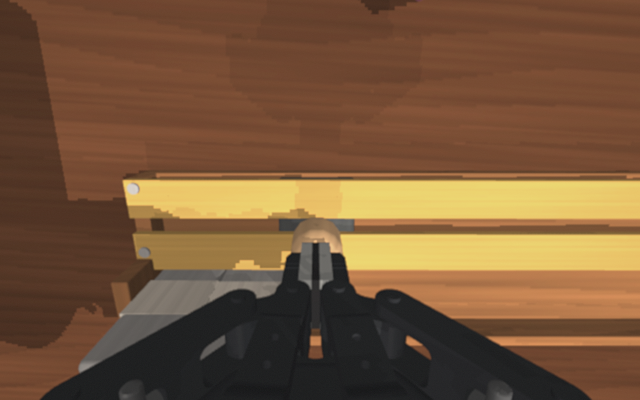

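Run:
```python
from h import *
im,K,M=load("w2"); s=arm.get_state(); print(s["position"],s["force"],s["wrist_torque"])
for n,l,z in [("corner",(-.088,-.205),.031),("inner edge plate",(-.027,-.087),.031),("near edge",(-.088,-.087),.031),("slot",(-.058,-.15),.031),("knob near top",(-.072,-.087),.076)]:
    print(n,w2p(K,M,[*lane(*l),z]).round(0))
for uv,z in [((316,218),.076),((316,218),.06),((342,240),.07),((292,240),.07)]: print(uv,inlane(p2w(K,M,uv,z)).round(4))
```

```text
[ 0.6084121  -0.09535652  0.07285809] [-0.76330813  0.77838887  5.31130134] [ 0.16630751  0.05818853 -0.00475562]
corner [125. 181.]
inner edge plate [317. 270.]
near edge [318. 181.]
slot [219. 227.]
knob near top [318. 235.]
(316, 218) [-0.081  -0.0881]
(316, 218) [-0.075 -0.088]
(342, 240) [-0.0667 -0.0747]
(292, 240) [-0.0667 -0.1004]
```

The fingers closed on top of the knob, so the tips sit higher than I assumed. I'll open, go lower and retry.

Call:
carry_out --pt "-1 0.002 0 -0.01 0" --pt "-1 0.002 0 -0.01 0" --pt "-1 0.002 0 -0.01 0" --pt "-1 0.002 0 -0.01 0" --pt "-1 0.002 0 -0.01 0" --pt "-1 0.002 0 0.002 0" --pt "-1 0.002 0 0.013 0" --pt "-1 0.002 0 0.013 0" --pt "1 0.002 0 0.013 0" --pt "1 0.002 0 0.013 0" --pt "1 0.002 0 0.013 0" --pt "1 0.002 0 0.013 0" --pt "1 0.002 0 0.013 0" --pt "1 0.002 0 0.013 0" --pt "1 0.002 0 0.013 0" --newtons 60

```text
time_s: 5.15
position: [0.6065, -0.0951, 0.06]
ee_rot: [-0.095, 3.139, 0.0]
force: [0.3, 4.0, 5.9]
opening: 0.0239
grasp_force: 59.0
```

Call:
carry_out --pt "-1 0 0.002 0 0" --pt "-1 0 0.002 0 0" --pt "-1 0 0.002 0 0" --pt "-1 0 0.002 0.006 0" --pt "-1 0 0.002 0.006 0" --pt "1 0 0.002 0.006 0" --pt "1 0 0.002 0.006 0" --pt "1 0 0.002 0.006 0" --pt "1 0 0.002 0.006 0" --pt "1 0 0.002 0.006 0" --pt "1 0 0.002 0.006 0" --newtons 70

```text
time_s: 6.25
position: [0.6061, -0.0948, 0.054]
ee_rot: [-0.094, 3.139, -0.003]
force: [-1.5, -6.0, 2.6]
opening: 0.0248
grasp_force: 68.9
```

Call:
carry_out --pt "1 0 0.01 0 0" --pt "1 0 0.025 0 0" --pt "1 0 0.045 0 0" --pt "1 0 0.065 0 0" --pt "1 0 0.085 0 0" --pt "1 0 0.105 0 0" --pt "1 0 0.125 0 0" --pt "1 0 0.145 0 0" --pt "1 0 0.165 0 0" --pt "1 0 0.185 0 0" --pt "1 0 0.205 0 0" --pt "1 0 0.225 0 0" --pt "1 0 0.24 0 0" --pt "1 0 0.25 0 0" --pt "1 0 0.26 0 0" --pt "1 0 0.265 0 0" --pt "1 0 0.27 0 0" --pt "1 0 0.27 0 0" --newtons 80

```text
time_s: 8.05
position: [0.5903, 0.1733, 0.0541]
ee_rot: [-0.094, 3.14, -0.007]
force: [-1.0, -14.6, 6.2]
opening: 0.0244
grasp_force: 80.8
```

Run:
```python
from h import *
s=arm.get_state(); print(inlane(s["position"]),inlane([.6061,-.0948]),s["opening"],s["force"])
```

```text
[-0.0613847   0.18102579] [-0.06166141 -0.0875601 ] 0.02435184541213421 [ -0.96151319 -14.55370665   6.2032995 ]
```

Call:
carry_out --pt "1 0 0.002 0 0" --pt "1 0.004 0.002 0 0" --pt "1 0.008 0.002 0 0" --pt "1 0.011 0.002 0 0" --pt "1 0.013 0.002 0 0" --pt "1 0.013 0.002 0 0"

```text
time_s: 8.65
position: [0.5779, 0.174, 0.0542]
ee_rot: [-0.093, 3.138, -0.007]
force: [3.5, -14.5, 2.3]
opening: 0.0245
grasp_force: 80.4
```

Call:
carry_out --pt "1 0 -0.003 0 0" --pt "1 0 -0.006 0 0" --pt "1 0 -0.009 0 0" --pt "1 0 -0.011 0 0" --pt "1 0 -0.011 0 0"

```text
time_s: 9.15
position: [0.5784, 0.1655, 0.0541]
ee_rot: [-0.093, 3.138, -0.001]
force: [4.3, -5.2, 2.1]
opening: 0.0242
grasp_force: 80.2
```

Call:
carry_out --pt "-1 0 -0.011 0 0" --pt "-1 0 -0.011 0 0" --pt "-1 0 -0.011 0 0" --pt "-1 0 -0.011 0 0" --pt "-1 0 -0.011 0 0" --pt "-1 0 -0.011 -0.02 0" --pt "-1 0 -0.011 -0.06 0" --pt "-1 0 -0.011 -0.11 0" --pt "-1 0 -0.011 -0.16 0" --pt "-1 0 -0.011 -0.2 0" --pt "-1 0 -0.011 -0.2 0"

```text
time_s: 10.25
position: [0.5812, 0.156, 0.2621]
ee_rot: [-0.094, 3.127, 0.003]
force: [1.0, 0.7, -0.0]
opening: 0.0854
grasp_force: 0.0
```

Run:
```python
from h import *
im,K,M,c=save("scene","s2"); 
save("wrist","w3"); print(arm.get_state()["opening"],c["camera_matrix"])
cv2.imwrite("pics/s2c.png",cv2.resize(im[90:300,150:470],(800,525),interpolation=2)[:,:,::-1])
```

```text
0.08548922942586497 [[400.54449443   0.         320.03074939]
 [  0.         400.54449443 200.87591845]
 [  0.           0.           1.        ]]
```

View pics/s2c.png

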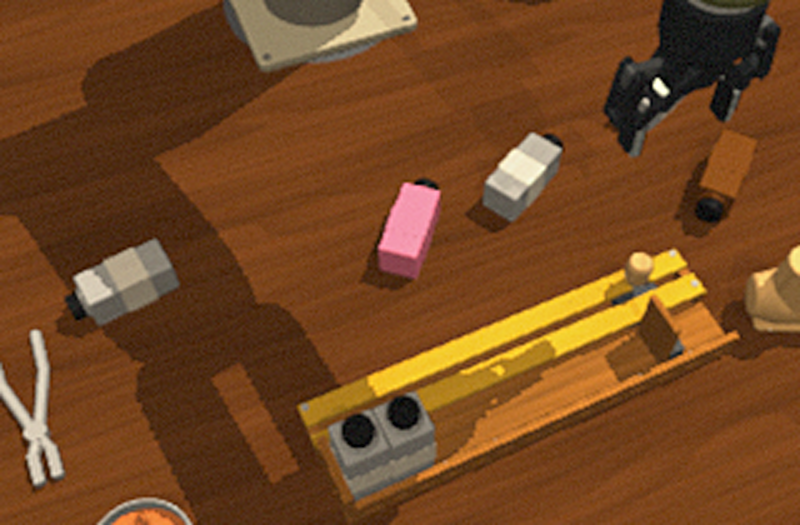

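View pics/w3.png

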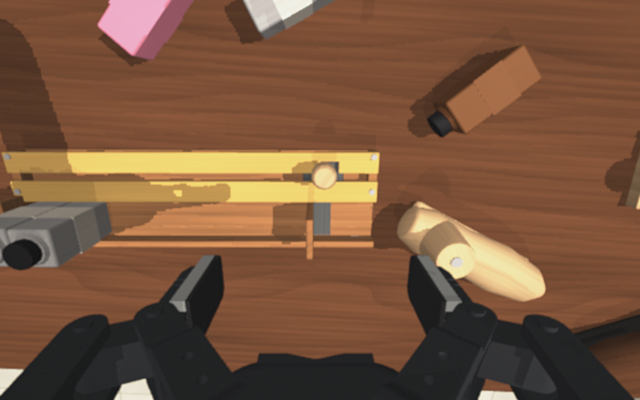

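The pusher is hooked: knob in the notch, paddle back. Now I'll fit the toppled canisters' box silhouettes automatically.

```bash
cat >> h.py <<'E'
from scipy.optimize import minimize
def greymask(im):
    h=cv2.cvtColor(im,cv2.COLOR_RGB2HSV).astype(int); return ((h[...,1]<75)&(h[...,2]>60)).astype(np.uint8)
def box(x,y,yaw,z0=0,h=.044,L=.096,w=.044):
    "box corners; (x,y)= body centre, yaw=direction foot->cap"
    c,s=np.cos(yaw),np.sin(yaw); return np.array([[x+c*a-s*b,y+s*a+c*b,z] for a in(-L/2,L/2) for b in(-w/2,w/2) for z in(z0,z0+h)])
def iou(p,obs):
    r=[]
    for m,K,M in obs:
        q=np.array([w2p(K,M,v) for v in box(*p)]); r0=np.zeros_like(m,np.uint8)
        hull=cv2.convexHull((q*16).astype(np.int32)); 
        cv2.fillConvexPoly(r0,hull,1,shift=4); r.append((r0&m).sum()/max(1,(r0|m).sum()))
    return np.mean(r)
def fit(fns,x,y,yaw,rad=.13):
    obs=[]
    for f in fns:
        im,K,M=load(f); m=greymask(im); k=cv2.morphologyEx(m,cv2.MORPH_CLOSE,np.ones((5,5)))
        n,l,st,ce=cv2.connectedComponentsWithStats(k); u=w2p(K,M,[x,y,.03])
        i=1+np.argmin([np.hypot(*(ce[j]-u))+(1e4 if st[j,4]<60 else 0) for j in range(1,n)]); print(f,"blob",ce[i].round(),st[i].tolist())
        obs.append(((l==i).astype(np.uint8),K,M))
    best=max((minimize(lambda p:-iou(p,obs),[x+a,y+b,yaw+t],method="Nelder-Mead",options=dict(initial_simplex=np.array([x+a,y+b,yaw+t])+np.array([[0,0,0],[.01,0,0],[0,.01,0],[0,0,.15]]),xatol=1e-4,fatol=1e-4)) for a,b,t in [(0,0,0),(.005,-.005,.1),(-.005,.005,-.1)]),key=lambda r:-r.fun)
    print("fit",best.x.round(4),"iou",round(-best.fun,3)); return best.x
E
python3 - <<'E'
from h import *
fit(["scene0","s2"],.389,-.343,-1.8)
fit(["scene0","s2"],.40,.125,2.5)
fit(["scene0"],.334,.334,2.6)
fit(["scene0","side0"],.40,.125,2.5)
fit(["scene0","side0"],.334,.334,2.6)
E
```

```text
scene0 blob [200. 202.] [179, 186, 42, 34, 855]
s2 blob [200. 202.] [179, 186, 43, 34, 850]
fit [ 0.373  -0.3392 -1.3503] iou 0.927
scene0 blob [358. 160.] [343, 143, 32, 36, 638]
s2 blob [358. 160.] [343, 143, 32, 36, 636]
fit [0.3982 0.1228 2.1451] iou 0.922
scene0 blob [413. 126.] [398, 110, 31, 32, 560]
fit [0.3404 0.337  2.0859] iou 0.928
scene0 blob [358. 160.] [343, 143, 32, 36, 638]
side0 blob [373. 255.] [357, 238, 35, 38, 802]
fit [0.4003 0.1205 2.0629] iou 0.864
scene0 blob [413. 126.] [398, 110, 31, 32, 560]
side0 blob [405. 316.] [385, 294, 43, 49, 1229]
fit [0.3413 0.3344 2.0432] iou 0.872
```

Run:
```python
from h import *
go([.39,.14],.24,2.1-np.pi/2)
```

```text
d [ 0.1893 -0.0041  0.0144] turn 1.1018 alt -2.04 j6 -1.45 pos [0.5786 0.1555 0.255 ]
```

Call:
carry_out --pt "-1 0.19 -0.004 0.015 1.1" --pt "-1 0.19 -0.004 0.015 1.1" --pt "-1 0.19 -0.004 0.015 1.1" --pt "-1 0.19 -0.004 0.015 1.1" --pt "-1 0.19 -0.004 0.015 1.1" --pt "-1 0.19 -0.004 0.015 1.1" --pt "-1 0.19 -0.004 0.015 1.1" --pt "-1 0.19 -0.004 0.015 1.1" --pt "-1 0.19 -0.004 0.015 1.1" --pt "-1 0.19 -0.004 0.015 1.1"

```text
time_s: 11.35
position: [0.3877, 0.1398, 0.2369]
ee_rot: [-1.557, -2.726, 0.003]
force: [0.2, 0.5, -0.2]
opening: 0.0852
grasp_force: 0.0
```

Run:
```python
from h import *
im,K,M,c=save("wrist","w4"); print(w2p(K,M,[.4,.121,.03]))
p=fit(["w4"],.4,.121,2.1)
q=fit(["w4","scene0"],.4,.121,2.1)
for L in(.078,): 
    g=p[:2]+(L-.048)*np.array([np.cos(p[2]),np.sin(p[2])]); print(g); go(g,.06,p[2]-np.pi/2)
for v in box(*p): cv2.circle(im,tuple(int(a) for a in w2p(K,M,v)),3,(255,0,0),-1)
cv2.imwrite("pics/w4m.png",im[:,:,::-1])
```

```text
[316.52664138 189.21125557]
w4 blob [316. 189.] [295, 143, 43, 91, 3630]
fit [0.4001 0.1198 2.0925] iou 0.971
w4 blob [316. 189.] [295, 143, 43, 91, 3630]
scene0 blob [358. 160.] [343, 143, 32, 36, 638]
fit [0.4002 0.1199 2.1073] iou 0.934
[0.38519054 0.14576564]
d [0.0064 0.0011 0.1772] turn 0.011 alt -3.131 j6 -0.31 pos [0.3879 0.1398 0.2372]
```

View pics/w4m.png

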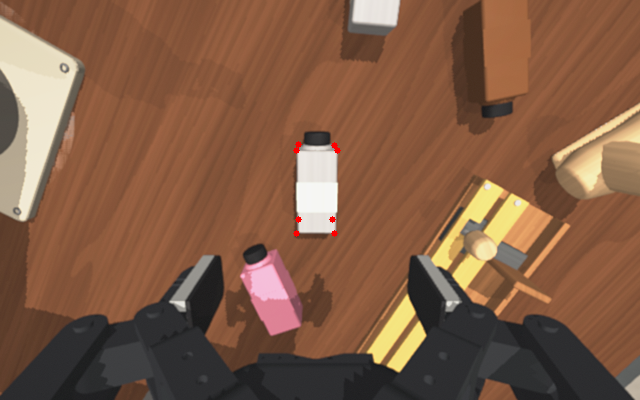

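The red fit corners sit on the grey canister (cap at (317,138), foot at (317,234)). The pink one at (270,290) is clear. I'll descend guarded, gripping near the cap end.

Call:
carry_out --pt "-1 0.014 0.001 0.05 0.011" --pt "-1 0.014 0.001 0.1 0.011" --pt "-1 0.014 0.001 0.15 0.011" --pt "-1 0.014 0.001 0.18 0.011" --pt "-1 0.014 0.001 0.2 0.011" --pt "-1 0.014 0.001 0.207 0.011" --pt "-1 0.014 0.001 0.207 0.011" --newtons 20

```text
time_s: 12.1
position: [0.3812, 0.1522, 0.0304]
ee_rot: [-1.574, -2.717, 0.003]
force: [0.5, 0.4, 1.4]
opening: 0.0853
grasp_force: 0.0
```

Call:
carry_out --pt "-1 0 0 0.006 0" --pt "-1 0 0 0.012 0" --pt "-1 0 0 0.016 0" --pt "-1 0 0 0.016 0" --pt "0.2 0 0 0.016 0" --pt "0.2 0 0 0.016 0" --pt "0.2 0 0 0.016 0" --pt "0.2 0 0 0.016 0" --pt "0.2 0 0 0.016 0" --newtons 20

```text
time_s: 13.0
position: [0.3825, 0.1526, 0.0156]
ee_rot: [1.575, 2.718, 0.001]
force: [-0.3, -0.4, 3.5]
opening: 0.0436
grasp_force: 20.9
```

Call:
carry_out --pt "0.2 0 0 -0.02 0" --pt "0.2 0 0 -0.05 0" --pt "0.2 0 0 -0.08 0" --pt "0.2 0 0 -0.1 0" --pt "0.2 0 0 -0.115 0" --pt "0.2 0 0 -0.115 0" --pt "0.2 0 0 -0.115 0" --pt "0.2 0 0 -0.115 0" --newtons 20

```text
time_s: 13.8
position: [0.3813, 0.1522, 0.1288]
ee_rot: [-1.575, -2.716, 0.002]
force: [-0.2, -0.4, -1.0]
opening: 0.0436
grasp_force: 21.2
```

Run:
```python
from h import *
s=arm.get_state(); print(s["force"],s["wrist_torque"],s["opening"])
im,K,M,c=save("wrist","w5"); sd=save("side","sd5")[0]
v=np.hstack([im[100:400,200:440],cv2.resize(sd[150:350,300:460],(240,300))]); cv2.imwrite("pics/v5.png",v[:,:,::-1])
```

```text
[-0.19850222 -0.4330448  -1.01437011] [0.03676312 0.041996   0.0210988 ] 0.04360920273670366
```

View pics/v5.png

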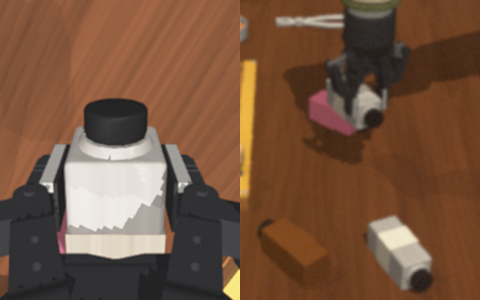

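Call:
carry_out --pt "0.05 0 0 0 0" --pt "0.03 0 0 0 0" --pt "0.01 0 0 0 0" --pt "0 0 0 0 0" --pt "0 0 0 0 0" --newtons 20

```text
time_s: 14.4
position: [0.3822, 0.1525, 0.1303]
ee_rot: [1.576, 2.718, 0.0]
force: [0.4, -0.3, -1.9]
opening: 0.0435
grasp_force: 21.2
```

Call:
carry_out --pt "-0.008 0 0 0 0" --pt "-0.012 0 0 0 0" --pt "-0.016 0 0 0 0" --pt "-0.016 0 0 0 0" --newtons 20

```text
time_s: 14.8
position: [0.3822, 0.1525, 0.1303]
ee_rot: [1.576, 2.718, -0.0]
force: [0.3, -0.3, -1.0]
opening: 0.0438
grasp_force: 21.2
```

Run:
```python
from h import *
s=arm.get_state(); print(s["force"],s["wrist_torque"],s["opening"],s["grasp_force"])
```

```text
[ 0.28003681 -0.29160384 -0.99918706] [ 0.03347386 -0.01193791 -0.02245825] 0.04376958739870676 21.234338879585266
```

Call:
carry_out --pt "-0.016 0 0 0.02 0" --pt "-0.016 0 0 0.038 0" --pt "-0.016 0 0 0.038 0" --pt "-0.022 0 0 0.038 0" --pt "-0.022 0 0 0.038 0" --newtons 20

```text
time_s: 15.3
position: [0.3829, 0.1527, 0.0934]
ee_rot: [1.575, 2.717, 0.002]
force: [0.6, -1.3, -1.3]
opening: 0.0439
grasp_force: 17.3
```

Call:
carry_out --pt "-0.026 0 0 0 0" --pt "-0.026 0 0 0 0" --newtons 20

```text
time_s: 15.5
position: [0.3828, 0.1526, 0.0931]
ee_rot: [1.575, 2.717, 0.002]
force: [-0.8, 0.0, -1.4]
opening: 0.0438
grasp_force: 9.1
```

Call:
carry_out --pt "-0.03 0 0 0 0" --pt "-0.03 0 0 0 0" --newtons 20

```text
time_s: 15.7
position: [0.3824, 0.1525, 0.0926]
ee_rot: [1.575, 2.718, 0.001]
force: [-0.1, 0.4, -0.3]
opening: 0.0443
grasp_force: 0.3
```

Call:
carry_out --pt "-0.02 0 0 0 0" --pt "0.1 0 0 0 0" --pt "0.1 0 0 0 0" --pt "0.1 0 0 0 0" --newtons 30

```text
time_s: 16.1
position: [0.3825, 0.1527, 0.0927]
ee_rot: [1.575, 2.718, 0.001]
force: [-1.8, 0.4, 4.4]
opening: 0.0422
grasp_force: 30.1
```

Run:
```python
from h import *
s=arm.get_state(); print(s["force"],s["wrist_torque"],s["opening"],s["grasp_force"])
im,K,M,c=save("wrist","w6"); sd=save("side","sd6")[0]
v=np.hstack([im[100:400,200:440],cv2.resize(sd[150:350,300:460],(240,300))]); cv2.imwrite("pics/v6.png",v[:,:,::-1])
```

```text
[-1.84630922  0.41537246  4.36159716] [ 0.10559369  0.19517931 -0.00899362] 0.04215508809559982 30.12937903404236
```

View pics/v6.png

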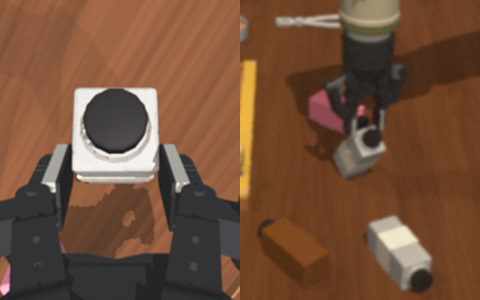

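The canister has swung mostly upright, leaning about 35° with its cap toward the tool's +x and the foot edge on the bench. I'll pivot it over that foot edge by dragging the top toward tool -x.

Call:
carry_out --pt "0.1 -0.006 0 -0.001 0" --pt "0.1 -0.012 0 -0.002 0" --pt "0.1 -0.018 0 -0.002 0" --pt "0.1 -0.024 0 -0.003 0" --pt "0.1 -0.03 0 -0.003 0" --pt "0.1 -0.036 0 -0.003 0" --pt "0.1 -0.042 0 -0.002 0" --pt "0.1 -0.048 0 -0.001 0" --pt "0.1 -0.052 0 0 0" --pt "0.1 -0.054 0 0 0" --newtons 25

```text
time_s: 17.2
position: [0.4107, 0.1053, 0.0945]
ee_rot: [1.575, 2.716, 0.003]
force: [-5.1, 0.2, 18.6]
opening: 0.0422
grasp_force: 34.6
```

Run:
```python
from h import *
s=arm.get_state(); print(s["force"],s["wrist_torque"],s["opening"],s["grasp_force"])
im,K,M,c=save("wrist","w7"); sd=save("side","sd7")[0]
h=cv2.cvtColor(im,cv2.COLOR_RGB2GRAY)
m=((h<45)).astype(np.uint8); m[260:]=0; n,l,st,ce=cv2.connectedComponentsWithStats(m)
print([(st[i].tolist(),ce[i].round().tolist()) for i in range(1,n) if st[i,4]>300])
v=np.hstack([im[100:400,200:440],cv2.resize(sd[150:350,300:460],(240,300))]); cv2.imwrite("pics/v7.png",v[:,:,::-1])
```

```text
[-5.05893342  0.21236148 18.64899882] [-1.76705684e-02  1.05268109e+00 -5.64457374e-04] 0.04215540226088984 34.569206804735586
[([594, 29, 36, 29, 612], [608.0, 44.0])]
```

View pics/v7.png

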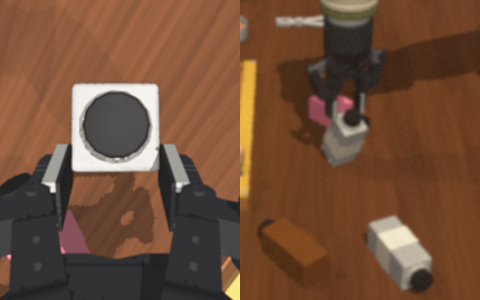

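Call:
carry_out --pt "0.1 -0.006 0 -0.005 0" --pt "0.1 -0.012 0 -0.005 0" --pt "0.1 -0.018 0 -0.004 0" --pt "0.1 -0.024 0 -0.003 0" --pt "0.1 -0.028 0 -0.002 0" --pt "0.1 -0.028 0 -0.002 0" --newtons 20

```text
time_s: 17.9
position: [0.423, 0.0808, 0.0941]
ee_rot: [-1.577, -2.717, 0.001]
force: [-1.1, 0.6, 0.7]
opening: 0.042
grasp_force: 31.7
```

Call:
carry_out --pt "-0.04 0 0 0 0" --pt "-0.07 0 0 0 0" --pt "-0.1 0 0 0 0" --pt "-0.3 0 0 0 0" --pt "-0.3 0 0 0 0" --pt "-0.3 0 0 0 0"

```text
time_s: 18.5
position: [0.4229, 0.0814, 0.0943]
ee_rot: [1.575, 2.718, 0.0]
force: [-0.3, -0.4, -0.9]
opening: 0.0554
grasp_force: 0.0
```

Run:
```python
from h import *
s=arm.get_state(); print(s["force"],s["wrist_torque"],s["opening"],s["grasp_force"],s["position"])
im,K,M,c=save("wrist","w8"); sd=save("side","sd8")[0]
v=np.hstack([im[100:400,200:440],cv2.resize(sd[150:350,300:460],(240,300))]); cv2.imwrite("pics/v8.png",v[:,:,::-1])
```

```text
[-0.32694867 -0.37065994 -0.92314489] [ 0.02914039 -0.01160086  0.00658534] 0.055434306098815424 0.0 [0.42294643 0.08141566 0.09434112]
```

View pics/v8.png

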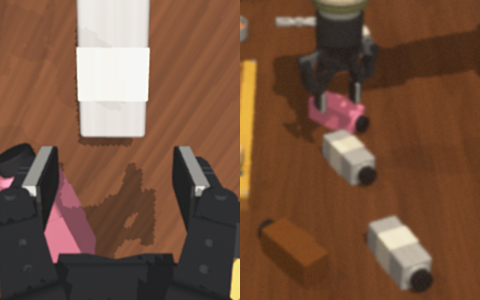

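The canister slid off and is lying again with the same heading, and nothing else was disturbed. I'll write a numeric tilt estimator, because few pictures are left, and retry with a gentler loosening.

Call:
carry_out --pt "-0.3 0 0 -0.03 0" --pt "-1 0 0 -0.07 0" --pt "-1 0.03 0 -0.12 0" --pt "-1 0.05 0 -0.142 0" --pt "-1 0.05 0 -0.142 0" --pt "-1 0.05 0 -0.142 0"

```text
time_s: 19.2
position: [0.3985, 0.1251, 0.237]
ee_rot: [1.573, 2.717, 0.002]
force: [0.8, -0.2, 0.3]
opening: 0.0853
grasp_force: 0.0
```

```bash
cat >> h.py <<'E'
def grip(p,L,z):
    g=p[:2]+(L-.048)*np.array([np.cos(p[2]),np.sin(p[2])]); return go(g,z,p[2]-np.pi/2)
def tiltmask(im):
    h=cv2.cvtColor(im,cv2.COLOR_RGB2HSV).astype(int); m=(h[...,1]<95).astype(np.uint8); m[:,:262]=0; m[:,368:]=0; m[300:]=0
    return cv2.morphologyEx(m,cv2.MORPH_OPEN,np.ones((3,3)))
def canpts():
    P=[[a,b,z] for a in(-.022,.022) for b in(-.022,.022) for z in(0,.096)]
    return np.array(P), np.array([[.015*np.cos(a),.015*np.sin(a),z] for a in np.arange(0,6.28,.3) for z in(.1,.114)])
def tilt(fn,opening=.044):
    "fit canister in tool frame: t=angle of cap axis from up toward tool +x, grip pt at (along L, b) in canister"
    im,K,_=load(fn); T=np.array(arm.read_camera("wrist")["T_tool_cam"]); m=tiltmask(im); B,C=canpts()
    def ren(p):
        t,L,b=p; r=np.zeros_like(m); ax=np.array([np.sin(t),0,-np.cos(t)]); bx=np.array([-np.cos(t),0,-np.sin(t)])
        for P in(B,C):
            Q=np.array([(q[2]-L)*ax+(q[0]-b)*bx+np.array([0,q[1],-.006]) for q in P]); q=np.array([w2p(K,T,v) for v in Q])
            cv2.fillConvexPoly(r,cv2.convexHull((q*16).astype(np.int32)),1,shift=4)
        r[:,:262]=0; r[:,368:]=0; r[300:]=0; return r
    f=lambda p:-(ren(p)&m).sum()/max(1,(ren(p)|m).sum())
    best=min((minimize(f,[t,L,b],method="Nelder-Mead",options=dict(initial_simplex=np.array([t,L,b])+np.array([[0,0,0],[.2,0,0],[0,.01,0],[0,0,.008]]))) for t in(0,.4,.8,1.2,1.57) for L,b in[(.086,0),(.095,.012)]),key=lambda r:r.fun)
    print("tilt deg",np.degrees(best.x[0]).round(1),"L,b",best.x[1:].round(4),"iou",round(-best.fun,3))
E
python3 - <<'E'
from h import *
for f in("w5","w6","w7"): tilt(f)
save("wrist","w9"); save("scene","s9")
p=fit(["w9"],.40,.11,2.1); fit(["s9"],.40,.11,2.1); grip(p,.086,.03)
E
```

```text
tilt deg 95.5 L,b [-0.0407  0.072 ] iou -0.0
tilt deg -145.1 L,b [0.1183 0.084 ] iou -0.0
tilt deg -145.1 L,b [0.1183 0.084 ] iou -0.0
w9 blob [315. 182.] [294, 136, 43, 92, 3729]
fit [0.4037 0.1112 2.0925] iou 0.971
s9 blob [356. 162.] [340, 145, 33, 35, 644]
fit [0.4014 0.1136 2.1265] iou 0.921
d [ 0.0236 -0.0006  0.2048] turn -0.0025 alt 3.139 j6 -0.34 pos [0.3975 0.1241 0.2348]h.py:75: RuntimeWarning: overflow encountered in scalar negative
  f=lambda p:-(ren(p)&m).sum()/max(1,(ren(p)|m).sum())
```

Call:
carry_out --pt "-1 0.022 -0.001 0.05 0" --pt "-1 0.022 -0.001 0.1 0" --pt "-1 0.022 -0.001 0.15 0" --pt "-1 0.022 -0.001 0.19 0" --pt "-1 0.022 -0.001 0.21 0" --pt "-1 0.022 -0.001 0.219 0" --pt "-1 0.022 -0.001 0.219 0" --pt "0.1 0.022 -0.001 0.219 0" --pt "0.1 0.022 -0.001 0.219 0" --pt "0.1 0.022 -0.001 0.219 0" --pt "0.1 0.022 -0.001 0.219 0" --pt "0.1 0.022 -0.001 0.219 0" --pt "0.1 0.022 -0.001 0.19 0" --pt "0.1 0.022 -0.001 0.15 0" --pt "0.1 0.022 -0.001 0.125 0" --pt "0.1 0.022 -0.001 0.125 0" --pt "0 0.022 -0.001 0.125 0" --pt "-0.015 0.022 -0.001 0.125 0" --pt "-0.02 0.022 -0.001 0.125 0" --pt "-0.022 0.022 -0.001 0.125 0" --newtons 20

```text
time_s: 21.45
position: [0.3854, 0.1431, 0.11]
ee_rot: [-1.575, -2.716, 0.003]
force: [-0.8, 0.5, -0.9]
opening: 0.0437
grasp_force: 20.3
```

```bash
sed -i 's/f=lambda p:-(ren(p)&m).sum()/f=lambda p:-float((ren(p)\&m).sum())/' h.py
python3 - <<'E'
from h import *
save("wrist","w10")
for f in("w5","w6","w7","w10"): tilt(f)
E
```

```text
tilt deg 93.5 L,b [ 0.0854 -0.0047] iou 0.944
tilt deg 34.9 L,b [0.0946 0.0158] iou 0.884
tilt deg 28.2 L,b [0.0928 0.0164] iou 0.888
tilt deg 96.0 L,b [ 0.0841 -0.0049] iou 0.967
```

Call:
carry_out --pt "-0.025 0 0 0 0" --pt "-0.026 0 0 0 0" --pt "-0.027 0 0 0 0" --pt "-0.027 0 0 0 0" --newtons 20

```text
time_s: 22.1
position: [0.3863, 0.1433, 0.1113]
ee_rot: [1.576, 2.718, 0.0]
force: [-0.1, -1.1, -1.0]
opening: 0.0438
grasp_force: 13.1
```

Run:
```python
from h import *
save("wrist","w11"); tilt("w11")
```

```text
tilt deg 95.9 L,b [ 0.0842 -0.0049] iou 0.967
```

Call:
carry_out --pt "-0.029 0 0 0 0" --pt "-0.029 0 0 0 0" --pt "-0.029 0 0 0 0" --newtons 20

```text
time_s: 22.5
position: [0.3863, 0.1433, 0.1113]
ee_rot: [1.576, 2.718, 0.0]
force: [-0.4, 1.2, -2.0]
opening: 0.0439
grasp_force: 10.5
```

Run:
```python
from h import *
save("wrist","w12"); tilt("w12"); print(arm.get_state()["grasp_force"])
```

```text
tilt deg 96.4 L,b [ 0.0842 -0.0045] iou 0.966
10.486061722040176
```

Call:
carry_out --pt "-0.03 0 0 0 0" --pt "-0.031 0 0 0 0" --pt "-0.031 0 0 0 0"

```text
time_s: 22.9
position: [0.3863, 0.1433, 0.1113]
ee_rot: [1.576, 2.718, 0.0]
force: [0.5, 0.2, -1.1]
opening: 0.0441
grasp_force: 8.0
```

Run:
```python
from h import *
save("wrist","w13"); tilt("w13"); print(arm.get_state()["grasp_force"])
```

```text
tilt deg 96.4 L,b [ 0.0842 -0.0045] iou 0.966
8.004694283008575
```

Call:
carry_out --pt "-0.032 0 0 0 0" --pt "-0.033 0 0 0 0" --pt "-0.033 0 0 0 0"

```text
time_s: 23.3
position: [0.3863, 0.1433, 0.1113]
ee_rot: [1.576, 2.718, -0.0]
force: [-0.6, 0.6, -1.3]
opening: 0.044
grasp_force: 1.1
```

Run:
```python
from h import *
save("wrist","w14"); tilt("w14"); print(arm.get_state()["grasp_force"])
```

```text
tilt deg 32.1 L,b [0.0819 0.0116] iou 0.933
0.0
```

Call:
carry_out --pt "-0.01 0 0 0 0" --pt "0.1 0 0 0 0" --pt "0.1 0 0 0 0" --newtons 30

```text
time_s: 23.7
position: [0.3864, 0.1434, 0.1114]
ee_rot: [1.576, 2.718, 0.0]
force: [-0.6, 0.1, -0.2]
opening: 0.0383
grasp_force: 0.0
```

Run:
```python
from h import *
save("wrist","w15"); tilt("w15"); s=arm.get_state(); print(s["grasp_force"],s["opening"],s["force"])
```

```text
tilt deg 193.6 L,b [-0.0056 -0.0749] iou 0.799
0.0 0.03903895571012077 [0.91847082 0.56751528 0.04201908]
```

Call:
carry_out --pt "-0.5 0 0 0 0" --pt "-1 0 0 -0.03 0" --pt "-1 0 0 -0.08 0" --pt "-1 0 0 -0.12 0" --pt "-1 0 0 -0.125 0"

```text
time_s: 24.3
position: [0.389, 0.144, 0.2425]
ee_rot: [1.572, 2.712, 0.01]
force: [-0.1, 0.0, -0.0]
opening: 0.0855
grasp_force: 0.0
```

Run:
```python
from h import *
save("wrist","w16"); save("scene","s16")
p=fit(["w16"],.40,.12,2.1); fit(["s16"],.40,.12,2.1); grip(p,.084,.016)
```

```text
w16 blob [310. 126.] [284, 101, 53, 56, 1749]
fit [0.3711 0.1663 2.0568] iou 0.357
s16 blob [374. 139.] [363, 122, 24, 34, 494]
fit [0.3378 0.2042 2.4353] iou 0.78
d [ 0.064  -0.0023  0.2219] turn 0.034 alt -3.108 j6 -0.29 pos [0.3873 0.1436 0.238 ]
```

```bash
cat >> h.py <<'E'
def multi(fns,x,y,capdir=None):
    "fit standing / lying with many yaws"
    global box
    b0=box
    for name,kw,yaws in[("standing",dict(h=.096,L=.044),(0,.4,.8,1.2)),("lying",{},np.arange(0,3.1,.5))]:
        box=lambda a,b,c:b0(a,b,c,**kw); r=[fit(fns,x+dx,y+dy,t) for t in yaws for dx,dy in((0,0),(-.02,.02))]
    box=b0
E
python3 - <<'E' | grep -v blob
from h import *
multi(["w16"],.37,.17); print("scene"); multi(["s16"],.37,.17)
E
```

```text
fit [0.3614 0.1855 0.626 ] iou 0.672
fit [0.3616 0.1857 0.6276] iou 0.673
fit [0.3614 0.1856 0.6219] iou 0.672
fit [0.3616 0.1857 0.6267] iou 0.672
fit [0.3615 0.1856 0.6263] iou 0.672
fit [0.3616 0.1856 0.6317] iou 0.673
fit [0.3616 0.1857 0.6264] iou 0.673
fit [0.3615 0.1856 0.6294] iou 0.672
fit [ 0.3778  0.1777 -0.2486] iou 0.32
fit [ 0.3755  0.1681 -0.8522] iou 0.351
fit [0.3563 0.1739 0.8286] iou 0.325
fit [0.3507 0.1681 0.8325] iou 0.326
fit [0.3522 0.1691 0.8267] iou 0.327
fit [0.3591 0.1771 0.8896] iou 0.323
fit [0.3719 0.1649 2.058 ] iou 0.357
fit [0.3717 0.1655 2.0609] iou 0.357
fit [0.3713 0.1666 2.075 ] iou 0.356
fit [0.3715 0.1656 2.0118] iou 0.353
fit [0.3765 0.1673 2.237 ] iou 0.351
fit [0.3763 0.1668 2.2549] iou 0.352
fit [0.3761 0.1691 2.3513] iou 0.353
fit [0.3797 0.1855 3.4131] iou 0.321
scene
fit [0.3583 0.1899 0.8006] iou 0.806
fit [ 0.3618  0.1873 -0.3925] iou 0.775
fit [0.361  0.1877 0.7686] iou 0.812
fit [0.3595 0.189  0.7906] iou 0.807
fit [0.3644 0.1854 0.814 ] iou 0.809
fit [0.3606 0.1879 0.7885] iou 0.813
fit [0.3626 0.1862 1.1302] iou 0.786
fit [0.3623 0.1863 1.1443] iou 0.785
fit [ 0.3378  0.2048 -0.7115] iou 0.784
fit [ 0.3371  0.205  -0.7146] iou 0.78
fit [ 0.3441  0.198  -0.7101] iou 0.771
fit [ 0.3413  0.2016 -0.6848] iou 0.781
fit [0.3406 0.1883 1.1505] iou 0.484
fit [0.358  0.1888 2.4131] iou 0.688
fit [0.3388 0.2043 2.4307] iou 0.781
fit [0.3412 0.2029 2.4307] iou 0.782
fit [0.341  0.2024 2.4419] iou 0.785
fit [0.341  0.2025 2.4387] iou 0.783
fit [0.3393 0.2038 2.4274] iou 0.781
fit [0.3414 0.203  2.4345] iou 0.782
fit [0.338  0.2047 2.4299] iou 0.784
fit [0.3395 0.2039 2.433 ] iou 0.782
```

Run:
```python
from h import *
im,K,M=load("w16")
def rec(n,yaw):
    for z in(.0,.05,.096,.114):
        u=w2p(K,M,[.3615,.1856,z]); print(z,u.round(),im[int(u[1]),int(u[0])])
rec("",0)
u=w2p(K,M,[.3615,.1856,.114]).astype(int)
for r in range(-40,70,8): print(r+u[1],[im[u[1]+r,u[0]+c].tolist() for c in(-24,-12,0,12,24)])
grip(np.array([.3615,.1856,0.626]),.048,.09)
```

```text
0.0 [311. 122.] [59 57 58]
0.05 [311. 126.] [57 57 58]
0.096 [310. 130.] [59 56 56]
0.114 [310. 132.] [57 55 56]
91 [[124, 80, 55], [139, 88, 60], [146, 94, 64], [147, 93, 64], [153, 97, 66]]
99 [[119, 75, 52], [142, 90, 61], [138, 88, 59], [145, 90, 60], [158, 99, 69]]
107 [[190, 167, 150], [217, 211, 202], [234, 229, 224], [239, 235, 230], [142, 93, 67]]
115 [[220, 214, 205], [212, 203, 195], [106, 102, 99], [210, 201, 193], [145, 114, 98]]
123 [[169, 160, 154], [56, 55, 55], [59, 57, 59], [54, 53, 54], [161, 146, 138]]
131 [[121, 106, 99], [56, 54, 54], [57, 55, 56], [57, 56, 56], [196, 185, 176]]
139 [[100, 68, 53], [53, 53, 53], [55, 53, 53], [57, 55, 54], [214, 207, 198]]
147 [[99, 64, 43], [170, 164, 158], [53, 51, 52], [189, 181, 175], [228, 224, 218]]
155 [[102, 67, 47], [138, 129, 122], [102, 79, 68], [102, 65, 45], [148, 94, 64]]
163 [[97, 63, 44], [105, 68, 48], [97, 63, 45], [99, 65, 44], [142, 90, 62]]
171 [[106, 69, 49], [100, 66, 47], [100, 66, 45], [121, 78, 53], [150, 95, 64]]
179 [[100, 66, 48], [100, 66, 46], [101, 66, 47], [151, 96, 64], [141, 88, 60]]
187 [[99, 65, 45], [98, 65, 46], [105, 69, 48], [143, 91, 61], [141, 89, 61]]
195 [[142, 90, 62], [147, 94, 63], [143, 92, 62], [151, 96, 65], [139, 87, 60]]
d [ 0.0495 -0.0021  0.1479] turn 1.4648 alt -1.677 j6 -0.29 pos [0.3873 0.1436 0.238 ]
```

It is standing upright, cap up, at (0.3615, 0.1856), and both cameras agree. I'll grip it as it stands.

Call:
carry_out --pt "-1 0.0495 -0.002 0 -0.106" --pt "-1 0.0495 -0.002 0 -0.106" --pt "-1 0.0495 -0.002 0.05 -0.106" --pt "-1 0.0495 -0.002 0.1 -0.106" --pt "-1 0.0495 -0.002 0.15 -0.106" --pt "-1 0.0495 -0.002 0.168 -0.106" --pt "-1 0.0495 -0.002 0.168 -0.106" --pt "0.2 0.0495 -0.002 0.168 -0.106" --pt "0.2 0.0495 -0.002 0.168 -0.106" --pt "0.2 0.0495 -0.002 0.168 -0.106" --pt "0.2 0.0495 -0.002 0.168 -0.106" --pt "0.2 0.0495 -0.002 0.168 -0.106" --newtons 30

```text
time_s: 25.6
position: [0.3615, 0.1858, 0.0702]
ee_rot: [1.428, 2.795, 0.004]
force: [0.7, 0.0, 7.3]
opening: 0.0434
grasp_force: 31.3
```

Run:
```python
from h import *
s=arm.get_state(); print(s["opening"],s["grasp_force"],s["position"])
save("wrist","w17"); tilt("w17")
print(lane(0,-.075)); go(lane(0,-.075),.13,YAW)
```

```text
0.04339707305000591 31.2512469291687 [0.36153766 0.18584612 0.070163  ]
tilt deg -4.5 L,b [ 0.0642 -0.0016] iou 0.987
[ 0.6668973  -0.07856504]
d [-0.3933  0.0927 -0.0591] turn 0.566 alt -2.576 j6 -0.28 pos [0.3615 0.1859 0.0702]
```

Call:
carry_out --pt "0.2 0 0 -0.03 0" --pt "0.2 0 0 -0.06 0" --pt "0.2 -0.03 0.007 -0.06 0.1" --pt "0.2 -0.07 0.016 -0.06 0.2" --pt "0.2 -0.11 0.026 -0.06 0.3" --pt "0.2 -0.15 0.035 -0.06 0.4" --pt "0.2 -0.19 0.045 -0.06 0.5" --pt "0.2 -0.23 0.054 -0.06 0.566" --pt "0.2 -0.27 0.064 -0.06 0.566" --pt "0.2 -0.31 0.073 -0.06 0.566" --pt "0.2 -0.34 0.08 -0.06 0.566" --pt "0.2 -0.36 0.085 -0.06 0.566" --pt "0.2 -0.38 0.09 -0.06 0.566" --pt "0.2 -0.393 0.093 -0.06 0.566" --pt "0.2 -0.393 0.093 -0.06 0.566"

```text
time_s: 27.2
position: [0.6664, -0.0801, 0.1283]
ee_rot: [2.155, 2.285, 0.0]
force: [-0.6, 0.5, -1.2]
opening: 0.0433
grasp_force: 31.5
```

Run:
```python
from h import *
s=arm.get_state(); print(s["opening"],s["grasp_force"],s["force"])
save("wrist","w18"); tilt("w18")
go(lane(0,-.075),.081,YAW); print(inlane(s["position"]))
im,K,M=load("w18")
for n,l,z in [("plate inner edge",(-.027,0),.031),("rail",(.027,0),.031)]: print(n,w2p(K,M,[*lane(*l),z]))
v=im; cv2.imwrite("pics/w18.png",im[:,:,::-1])
```

```text
0.043311787626094486 31.5462863445282 [-0.63544044  0.46147652 -1.22219455]
tilt deg -3.6 L,b [ 0.0671 -0.0021] iou 0.989
d [-0.0001  0.0016  0.0471] turn -0.0003 alt 3.141 j6 -0.25 pos [ 0.6653 -0.0786  0.1281]
[-0.00057233 -0.0764861 ]
plate inner edge [278.98695647  99.01446541]
rail [352.5549373   98.94632911]
```

Call:
carry_out --pt "0.2 0 0 0.015 0" --pt "0.2 0 0 0.03 0" --pt "0.2 0 0 0.038 0" --pt "0.2 0 0 0.044 0" --pt "0.2 0 0 0.047 0" --pt "0.2 0 0 0.047 0"

```text
time_s: 27.9
position: [0.6655, -0.0786, 0.0811]
ee_rot: [-2.153, -2.287, 0.0]
force: [0.2, -0.9, -0.7]
opening: 0.0431
grasp_force: 31.5
```

Not touching the floor yet. I'll lower 1 mm more, then release and rise.

Call:
carry_out --pt "0.2 0 0 0.001 0" --pt "0.2 0 0 0.002 0" --pt "0 0 0 0.002 0" --pt "-0.1 0 0 0.002 0" --pt "-0.3 0 0 0.002 0" --pt "-0.5 0 0 0.002 0" --pt "-0.5 0 0 0.002 0" --pt "-0.5 0 0 -0.02 0" --pt "-0.5 0 0 -0.06 0" --pt "-0.5 0 0 -0.1 0" --pt "-0.5 0 0 -0.14 0" --pt "-0.5 0 0 -0.14 0" --newtons 20

```text
time_s: 29.1
position: [0.6691, -0.0794, 0.23]
ee_rot: [2.147, 2.279, 0.01]
force: [0.7, 0.2, 1.1]
opening: 0.0642
grasp_force: 0.0
```

```bash
cat >> h.py <<'E'
def stand(fn,x,y,z0,out=True):
    "fit a standing canister's cap: dark blob centroid near the predicted top"
    im,K,M=load(fn); h=cv2.cvtColor(im,cv2.COLOR_RGB2HSV).astype(int); m=((h[...,2]<75)&(h[...,1]<80)).astype(np.uint8)
    n,l,st,ce=cv2.connectedComponentsWithStats(m); u=w2p(K,M,[x,y,z0+.107]); r=sorted((np.hypot(*(ce[i]-u)),st[i].tolist(),p2w(K,M,ce[i],z0+.11).round(4)) for i in range(1,n) if st[i,4]>25)[:1]
    print(fn,u.round(),r, inlane(r[0][2]).round(4))
E
python3 - <<'E'
from h import *
save("wrist","w19"); save("side","sd19"); save("scene","s19")
for f in("w19","s19","sd19"): 
  for y in(-.173,-.129,-.075): stand(f,*lane(0,y),.01)
print(arm.get_state()["position"])
E
```

```text
w19 [311. 291.] [(np.float64(2.1789480599210354), [295, 278, 31, 32, 797], array([ 0.6717, -0.1764,  0.12  ]))] [-0.0011 -0.1729]
w19 [311. 249.] [(np.float64(1.6411974742373645), [295, 235, 33, 32, 834], array([ 0.6702, -0.1326,  0.12  ]))] [ 1.000e-04 -1.291e-01]
w19 [311. 192.] [(np.float64(0.5952142351870036), [294, 175, 34, 35, 929], array([ 0.6664, -0.078 ,  0.12  ]))] [-0.0005 -0.0744]
s19 [293. 262.] [(np.float64(0.23681195987537224), [287, 256, 13, 13, 95], array([ 0.6739, -0.1762,  0.12  ]))] [ 0.0011 -0.1729]
s19 [311. 254.] [(np.float64(0.29544914103168274), [305, 249, 13, 13, 120], array([ 0.6715, -0.1336,  0.12  ]))] [ 0.0013 -0.1302]
s19 [332. 245.] [(np.float64(0.5526923934154645), [327, 239, 13, 13, 116], array([ 0.6672, -0.0783,  0.12  ]))] [ 0.0003 -0.0748]
sd19 [279. 170.] [(np.float64(6.941031180562958), [272, 166, 12, 23, 109], array([ 0.6707, -0.125 ,  0.12  ]))] [ 0.001  -0.1216]
sd19 [278. 177.] [(np.float64(0.6630150576595479), [272, 166, 12, 23, 109], array([ 0.6707, -0.125 ,  0.12  ]))] [ 0.001  -0.1216]
sd19 [276. 185.] [(np.float64(8.329317362558566), [272, 166, 12, 23, 109], array([ 0.6707, -0.125 ,  0.12  ]))] [ 0.001  -0.1216]
[ 0.66550828 -0.07868787  0.22099486]
```

All three standing caps line up with the lane: y = -173, -129 and -75 mm, x within about 1 mm. Now canister C.

Run:
```python
from h import *
p=fit(["s19"],.3404,.337,2.09); p=fit(["s19","sd19"],.3404,.337,2.09); fit(["s19"],.373,-.339,-1.35)
go([.335,.35],.237,2.09-np.pi/2)
```

```text
s19 blob [413. 126.] [398, 110, 31, 32, 559]
fit [0.3398 0.3374 2.0876] iou 0.927
s19 blob [413. 126.] [398, 110, 31, 32, 559]
sd19 blob [405. 316.] [385, 294, 43, 49, 1228]
fit [0.3404 0.3352 2.0318] iou 0.873
s19 blob [200. 202.] [179, 186, 43, 34, 844]
fit [ 0.3728 -0.3394 -1.3458] iou 0.923
d [ 0.4477 -0.3042 -0.016 ] turn -0.4593 alt 2.682 j6 -0.25 pos [ 0.6655 -0.0787  0.221 ]
```

Call:
carry_out --pt "-0.5 0.04 -0.027 -0.016 0" --pt "-1 0.448 -0.304 -0.016 -0.46" --pt "-1 0.448 -0.304 -0.016 -0.46" --pt "-1 0.448 -0.304 -0.016 -0.46" --pt "-1 0.448 -0.304 -0.016 -0.46" --pt "-1 0.448 -0.304 -0.016 -0.46" --pt "-1 0.448 -0.304 -0.016 -0.46" --pt "-1 0.448 -0.304 -0.016 -0.46" --pt "-1 0.448 -0.304 -0.016 -0.46" --pt "-1 0.448 -0.304 -0.016 -0.46" --pt "-1 0.448 -0.304 -0.016 -0.46" --pt "-1 0.448 -0.304 -0.016 -0.46" --pt "-1 0.448 -0.304 -0.016 -0.46" --pt "-1 0.448 -0.304 -0.016 -0.46" --pt "-1 0.448 -0.304 -0.016 -0.46"

```text
time_s: 30.75
position: [0.3359, 0.3491, 0.2366]
ee_rot: [-1.578, -2.716, 0.002]
force: [0.4, 0.4, -0.5]
opening: 0.0855
grasp_force: 0.0
```

Run:
```python
from h import *
save("wrist","w20"); p=fit(["w20"],.34,.336,2.09); grip(p,.084,.018)
```

```text
w20 blob [314. 180.] [292, 134, 45, 93, 3697]
fit [0.3406 0.3362 2.025 ] iou 0.964
d [0.0224 0.     0.2188] turn 0.0636 alt -3.078 j6 0.18 pos [0.3361 0.3492 0.2368]
```

Call:
carry_out --pt "-1 0.022 0 0.05 0.064" --pt "-1 0.022 0 0.1 0.064" --pt "-1 0.022 0 0.15 0.064" --pt "-1 0.022 0 0.19 0.064" --pt "-1 0.022 0 0.21 0.064" --pt "-1 0.022 0 0.219 0.064" --pt "-1 0.022 0 0.219 0.064" --pt "0.1 0.022 0 0.219 0.064" --pt "0.1 0.022 0 0.219 0.064" --pt "0.1 0.022 0 0.219 0.064" --pt "0.1 0.022 0 0.219 0.064" --pt "0.1 0.022 0 0.2 0.064" --pt "0.1 0.022 0 0.16 0.064" --pt "0.1 0.022 0 0.13 0.064" --pt "0.1 0.022 0 0.125 0.064" --pt "0 0.022 0 0.125 0.064" --pt "-0.015 0.022 0 0.125 0.064" --pt "-0.022 0.022 0 0.125 0.064" --pt "-0.026 0.022 0 0.125 0.064" --pt "-0.028 0.022 0 0.125 0.064" --newtons 20

```text
time_s: 32.8
position: [0.3239, 0.3689, 0.1113]
ee_rot: [-1.662, -2.666, 0.003]
force: [-0.9, 0.4, -2.2]
opening: 0.0434
grasp_force: 4.1
```

Call:
carry_out --pt "-0.029 0 0 0 0" --pt "-0.03 0 0 0 0" --pt "-0.03 0 0 0 0" --pt "-0.03 0 0 0 0"

```text
time_s: 33.2
position: [0.3245, 0.3695, 0.1126]
ee_rot: [1.662, 2.666, 0.001]
force: [-0.4, -0.2, -0.2]
opening: 0.0439
grasp_force: 0.0
```

Run:
```python
from h import *
save("wrist","w21"); tilt("w21"); print(arm.get_state()["grasp_force"])
```

```text
tilt deg 3.2 L,b [0.1214 0.0093] iou 0.879
0.0
```

Call:
carry_out --pt "-0.5 0 0 0 0" --pt "-1 0 0 -0.03 0" --pt "-1 0 0 -0.08 0" --pt "-1 0 0 -0.12 0" --pt "-1 0 0 -0.125 0" --pt "-1 0 0 -0.125 0"

```text
time_s: 33.9
position: [0.3252, 0.3702, 0.2393]
ee_rot: [1.661, 2.665, 0.006]
force: [-0.3, -0.0, -0.9]
opening: 0.0856
grasp_force: 0.0
```

```bash
cat >> h.py <<'E'
def fitstand(fn,x,y,yaw,z0=0):
    "standing canister: silhouette incl. cap"
    im,K,M=load(fn); h=cv2.cvtColor(im,cv2.COLOR_RGB2HSV).astype(int); m=(h[...,1]<95).astype(np.uint8)
    m=cv2.morphologyEx(m,cv2.MORPH_OPEN,np.ones((3,3))); n,l,st,ce=cv2.connectedComponentsWithStats(m); u=w2p(K,M,[x,y,.06])
    i=1+np.argmin([np.hypot(*(ce[j]-u))+(1e4 if st[j,4]<60 else 0) for j in range(1,n)]); m=(l==i).astype(np.uint8); B,C=canpts()
    def ren(p):
        c,s=np.cos(p[2]),np.sin(p[2]); r=np.zeros_like(m)
        for P in(B,C): cv2.fillConvexPoly(r,cv2.convexHull((np.array([w2p(K,M,[p[0]+c*q[0]-s*q[1],p[1]+s*q[0]+c*q[1],z0+q[2]]) for q in P])*16).astype(np.int32)),1,shift=4)
        return r
    f=lambda p:-float((ren(p)&m).sum())/max(1,(ren(p)|m).sum())
    b=min((minimize(f,[x,y,t],method="Nelder-Mead",options=dict(initial_simplex=np.array([x,y,t])+np.array([[0,0,0],[.01,0,0],[0,.01,0],[0,0,.2]]))) for t in(yaw,yaw+.4,yaw-.4,yaw+.8)),key=lambda r:r.fun)
    uc=w2p(K,M,[b.x[0],b.x[1],z0+.114]).astype(int)
    print(fn,"blob",ce[i].round(),st[i].tolist(),"stand",b.x.round(4),"iou",round(-b.fun,3),"capcolour",im[uc[1],uc[0]]); return b.x
E
python3 - <<'E'
from h import *
save("wrist","w22"); save("scene","s22")
p=fitstand("w22",.322,.374,.5); fitstand("s22",.322,.374,.5)
go(p[:2],.07,p[2]); go(p[:2],.07,p[2]+np.pi/2)
E
```

```text
w22 blob [313. 174.] [290, 144, 48, 60, 2743] stand [0.3224 0.3733 0.456 ] iou 0.984 capcolour [57 55 56]
s22 blob [423. 112.] [411, 94, 25, 36, 563] stand [0.3208 0.3756 0.6076] iou 0.889 capcolour [32 33 32]
d [0.0046 0.0008 0.166 ] turn 0.0 alt -3.142 j6 0.29 pos [0.3239 0.369  0.236 ]
d [0.0046 0.0008 0.166 ] turn -1.5708 alt 1.571 j6 0.29 pos [0.3239 0.369  0.236 ]
```

Call:
carry_out --pt "-1 0.0045 0.001 0.05 0" --pt "-1 0.0045 0.001 0.1 0" --pt "-1 0.0045 0.001 0.15 0" --pt "-1 0.0045 0.001 0.166 0" --pt "-1 0.0045 0.001 0.166 0" --pt "0.2 0.0045 0.001 0.166 0" --pt "0.2 0.0045 0.001 0.166 0" --pt "0.2 0.0045 0.001 0.166 0" --pt "0.2 0.0045 0.001 0.166 0" --pt "0.2 0.0045 0.001 0.166 0" --pt "0.2 0.0045 0.001 0.14 0" --pt "0.2 0.0045 0.001 0.106 0" --pt "0.2 0.0045 0.001 0.106 0" --newtons 30

```text
time_s: 35.3
position: [0.3259, 0.3763, 0.137]
ee_rot: [1.661, 2.664, 0.014]
force: [1.3, 0.5, -1.6]
opening: 0.0433
grasp_force: 32.0
```

Run:
```python
from h import *
s=arm.get_state(); print(s["opening"],s["grasp_force"])
save("wrist","w23"); tilt("w23")
go(lane(0,-.02),.128,YAW)
```

```text
0.043318513986237005 31.977705359458923
tilt deg -3.5 L,b [ 0.069 -0.003] iou 0.979
d [-0.5071  0.1296  0.0045] turn 0.396 alt -2.746 j6 0.3 pos [0.3239 0.3745 0.1325]
```

Call:
carry_out --pt "0.2 -0.03 0.008 0.004 0.1" --pt "0.2 -0.07 0.018 0.004 0.2" --pt "0.2 -0.11 0.028 0.004 0.3" --pt "0.2 -0.15 0.038 0.004 0.396" --pt "0.2 -0.19 0.049 0.004 0.396" --pt "0.2 -0.23 0.059 0.004 0.396" --pt "0.2 -0.27 0.069 0.004 0.396" --pt "0.2 -0.31 0.079 0.004 0.396" --pt "0.2 -0.35 0.089 0.004 0.396" --pt "0.2 -0.39 0.1 0.004 0.396" --pt "0.2 -0.43 0.11 0.004 0.396" --pt "0.2 -0.46 0.118 0.004 0.396" --pt "0.2 -0.48 0.123 0.004 0.396" --pt "0.2 -0.495 0.127 0.004 0.396" --pt "0.2 -0.507 0.13 0.004 0.396" --pt "0.2 -0.507 0.13 0.004 0.396" --pt "0.2 -0.507 0.13 0.004 0.396"

```text
time_s: 37.1
position: [0.6625, -0.0237, 0.1263]
ee_rot: [-2.153, -2.286, 0.001]
force: [-0.5, 0.0, -2.4]
opening: 0.0435
grasp_force: 31.9
```

Run:
```python
from h import *
s=arm.get_state(); print(s["opening"],s["grasp_force"],inlane(s["position"]))
save("wrist","w24"); tilt("w24")
go(lane(0,-.02),.08,YAW)
```

```text
0.04347292727585308 31.947766542434692 [-0.00108679 -0.01996995]
tilt deg -4.2 L,b [ 0.0666 -0.0038] iou 0.984
d [-0.0005  0.001   0.0469] turn 0.0007 alt -3.141 j6 -0.17 pos [ 0.6626 -0.0232  0.1269]
```

Call:
carry_out --pt "0.2 0 0.001 0.015 0" --pt "0.2 0 0.001 0.03 0" --pt "0.2 0 0.001 0.04 0" --pt "0.2 0 0.001 0.044 0" --pt "0.2 0 0.001 0.047 0" --pt "0.2 0 0.001 0.048 0" --pt "0 0 0.001 0.048 0" --pt "-0.1 0 0.001 0.048 0" --pt "-0.3 0 0.001 0.048 0" --pt "-0.5 0 0.001 0.048 0" --pt "-0.5 0 0.001 0.048 0" --pt "-0.5 0 0.001 0.03 0" --pt "-0.5 0 0.001 -0.01 0" --pt "-0.5 0 0.001 -0.06 0" --pt "-0.5 0 0.001 -0.1 0" --pt "-0.5 0 0.001 -0.1 0" --newtons 20

```text
time_s: 38.8
position: [0.6682, -0.0245, 0.2382]
ee_rot: [2.146, 2.279, 0.014]
force: [0.6, 1.1, 1.2]
opening: 0.0638
grasp_force: 0.0
```

Run:
```python
from h import *
save("wrist","w25"); save("scene","s25")
for f in("w25","s25"): 
  for y in(-.173,-.129,-.075,-.02): stand(f,*lane(0,y),.01)
p=fit(["s25"],.373,-.339,-1.35)
go([.376,-.352],.237,-1.35-np.pi/2); print(arm.get_state()["joint_pos"])
```

```text
w25 [309. 334.] [(np.float64(1.7644943683008585), [294, 320, 29, 31, 719], array([ 0.672 , -0.1758,  0.12  ]))] [-0.0007 -0.1724]
w25 [309. 296.] [(np.float64(1.9777405864135342), [294, 283, 30, 32, 761], array([ 0.6699, -0.1326,  0.12  ]))] [-0.0002 -0.1291]
w25 [308. 246.] [(np.float64(0.8900509449126457), [293, 231, 31, 33, 813], array([ 0.6665, -0.0779,  0.12  ]))] [-0.0004 -0.0743]
w25 [308. 189.] [(np.float64(2.561470565381767), [290, 174, 33, 34, 877], array([ 0.6619, -0.0243,  0.12  ]))] [-0.0017 -0.0205]
s25 [293. 262.] [(np.float64(0.43126807054787425), [287, 256, 14, 13, 96], array([ 0.6731, -0.1769,  0.12  ]))] [ 0.0003 -0.1735]
s25 [311. 254.] [(np.float64(0.5453344383460661), [305, 249, 13, 13, 92], array([ 0.6727, -0.1333,  0.12  ]))] [ 0.0025 -0.13  ]
s25 [332. 245.] [(np.float64(0.5278781508672588), [327, 239, 13, 13, 119], array([ 0.6674, -0.0782,  0.12  ]))] [ 0.0005 -0.0747]
s25 [354. 236.] [(np.float64(0.7379006237019411), [347, 230, 13, 13, 109], array([ 0.6631, -0.0242,  0.12  ]))] [-0.0005 -0.0205]
s25 blob [200. 202.] [179, 186, 42, 34, 846]
fit [ 0.373  -0.3392 -1.3506] iou 0.924
d [-0.3099 -0.3086 -0.0076] turn -0.1608 alt 2.981 j6 -0.17 pos [ 0.6655 -0.0242  0.2306]
[-1.13306695e-01  3.02588588e-01  1.28701693e+00  6.52976570e-08
  1.54710114e+00 -1.73292617e-01]
```

Call:
carry_out --pt "-0.5 -0.04 -0.04 -0.007 0" --pt "-1 -0.31 -0.309 -0.007 -0.161" --pt "-1 -0.31 -0.309 -0.007 -0.161" --pt "-1 -0.31 -0.309 -0.007 -0.161" --pt "-1 -0.31 -0.309 -0.007 -0.161" --pt "-1 -0.31 -0.309 -0.007 -0.161" --pt "-1 -0.31 -0.309 -0.007 -0.161" --pt "-1 -0.31 -0.309 -0.007 -0.161" --pt "-1 -0.31 -0.309 -0.007 -0.161" --pt "-1 -0.31 -0.309 -0.007 -0.161" --pt "-1 -0.31 -0.309 -0.007 -0.161" --pt "-1 -0.31 -0.309 -0.007 -0.161" --pt "-1 -0.31 -0.309 -0.007 -0.161"

```text
time_s: 40.2
position: [0.375, -0.3509, 0.2338]
ee_rot: [-1.96, -2.454, -0.001]
force: [-0.8, -0.0, -0.3]
opening: 0.0855
grasp_force: 0.0
```

Run:
```python
from h import *
im,K,M,c=save("wrist","w26"); p=fit(["w26"],.373,-.339,-1.35); grip(p,.084,.018)
c=p[:2]+.06*np.array([np.cos(p[2]),np.sin(p[2])]); u=w2p(K,M,[*c,.022]); print("cap",u,im[int(u[1]),int(u[0])])
```

```text
w26 blob [316. 161.] [294, 114, 46, 103, 3957]
fit [ 0.3728 -0.3388 -1.3857] iou 0.945
d [-0.0237 -0.0009  0.2159] turn 0.0378 alt -3.104 j6 -1.08 pos [ 0.3751 -0.351   0.234 ]
cap [313.64012252 208.55442992] [64 62 63]
```

Call:
carry_out --pt "-1 -0.023 -0.001 0.05 0.038" --pt "-1 -0.023 -0.001 0.1 0.038" --pt "-1 -0.023 -0.001 0.15 0.038" --pt "-1 -0.023 -0.001 0.19 0.038" --pt "-1 -0.023 -0.001 0.21 0.038" --pt "-1 -0.023 -0.001 0.216 0.038" --pt "-1 -0.023 -0.001 0.216 0.038" --pt "0.1 -0.023 -0.001 0.216 0.038" --pt "0.1 -0.023 -0.001 0.216 0.038" --pt "0.1 -0.023 -0.001 0.216 0.038" --pt "0.1 -0.023 -0.001 0.216 0.038" --pt "0.1 -0.023 -0.001 0.196 0.038" --pt "0.1 -0.023 -0.001 0.16 0.038" --pt "0.1 -0.023 -0.001 0.13 0.038" --pt "0.1 -0.023 -0.001 0.122 0.038" --pt "0 -0.023 -0.001 0.122 0.038" --pt "-0.015 -0.023 -0.001 0.122 0.038" --pt "-0.022 -0.023 -0.001 0.122 0.038" --pt "-0.026 -0.023 -0.001 0.122 0.038" --pt "-0.028 -0.023 -0.001 0.122 0.038" --newtons 20

```text
time_s: 42.25
position: [0.378, -0.3741, 0.1111]
ee_rot: [-2.008, -2.414, -0.001]
force: [-0.2, 0.5, -1.2]
opening: 0.044
grasp_force: 4.1
```

Call:
carry_out --pt "-0.029 0 0 0 0" --pt "-0.03 0 0 0 0" --pt "-0.03 0 0 0 0" --pt "-0.03 0 0 0 0"

```text
time_s: 42.65
position: [0.3786, -0.3749, 0.1126]
ee_rot: [2.009, 2.415, -0.0]
force: [0.0, -0.2, 0.7]
opening: 0.0439
grasp_force: 0.0
```

Identical signature to last time. Opening, rising and checking.

Call:
carry_out --pt "-0.5 0 0 0 0" --pt "-1 0 0 -0.03 0" --pt "-1 0 0 -0.08 0" --pt "-1 0 0 -0.12 0" --pt "-1 0 0 -0.125 0" --pt "-1 0 0 -0.125 0"

```text
time_s: 43.25
position: [0.3792, -0.3756, 0.2395]
ee_rot: [2.006, 2.412, -0.001]
force: [0.3, -0.4, -0.6]
opening: 0.0851
grasp_force: 0.0
```

Run:
```python
from h import *
save("wrist","w27"); save("scene","s27")
p=fitstand("w27",.379,-.378,.22); fitstand("s27",.379,-.378,.22)
go(p[:2],.07,p[2]); go(p[:2],.07,p[2]+np.pi/2)
```

```text
w27 blob [314. 182.] [291, 151, 48, 61, 2784] stand [ 0.3797 -0.3815  0.184 ] iou 0.986 capcolour [62 61 62]
s27 blob [182. 204.] [167, 186, 30, 37, 616] stand [ 0.3816 -0.3806  0.2055] iou 0.886 capcolour [34 32 31]
d [-0.0077  0.0005  0.166 ] turn -0.0011 alt 3.141 j6 -1.06 pos [ 0.3781 -0.3742  0.236 ]
d [-0.0077  0.0005  0.166 ] turn 1.5697 alt -1.572 j6 -1.06 pos [ 0.3781 -0.3742  0.236 ]
```

Call:
carry_out --pt "-1 -0.0075 0.0005 0.05 0" --pt "-1 -0.0075 0.0005 0.1 0" --pt "-1 -0.0075 0.0005 0.15 0" --pt "-1 -0.0075 0.0005 0.166 0" --pt "-1 -0.0075 0.0005 0.166 0" --pt "0.2 -0.0075 0.0005 0.166 0" --pt "0.2 -0.0075 0.0005 0.166 0" --pt "0.2 -0.0075 0.0005 0.166 0" --pt "0.2 -0.0075 0.0005 0.166 0" --pt "0.2 -0.0075 0.0005 0.166 0" --pt "0.2 -0.0075 0.0005 0.14 0" --pt "0.2 -0.0075 0.0005 0.106 0" --pt "0.2 -0.0075 0.0005 0.106 0" --newtons 30

```text
time_s: 44.65
position: [0.3826, -0.3847, 0.1373]
ee_rot: [2.003, 2.408, -0.003]
force: [1.1, -0.2, -1.5]
opening: 0.0432
grasp_force: 31.9
```

Run:
```python
from h import *
s=arm.get_state(); print(s["opening"],s["grasp_force"])
go(lane(-.13,.04),.13,YAW);go(lane(0,.04),.13,YAW)
```

```text
0.043203033326256246 31.86627745628357
d [0.3794 0.2203 0.0052] turn 0.1231 alt -3.019 j6 -1.07 pos [ 0.3826 -0.3847  0.1373]
d [0.3635 0.3493 0.0059] turn 0.1231 alt -3.019 j6 -1.07 pos [ 0.3826 -0.3847  0.1373]
```

Call:
carry_out --pt "0.2 0.03 0.017 0.002 0.03" --pt "0.2 0.065 0.038 0.002 0.06" --pt "0.2 0.1 0.058 0.002 0.09" --pt "0.2 0.135 0.078 0.002 0.123" --pt "0.2 0.17 0.099 0.002 0.123" --pt "0.2 0.205 0.119 0.002 0.123" --pt "0.2 0.24 0.139 0.002 0.123" --pt "0.2 0.275 0.16 0.002 0.123" --pt "0.2 0.31 0.18 0.002 0.123" --pt "0.2 0.345 0.2 0.002 0.123" --pt "0.2 0.379 0.22 0.002 0.123" --pt "0.2 0.379 0.22 0.002 0.123" --pt "0.2 0.375 0.25 0.002 0.123" --pt "0.2 0.371 0.285 0.002 0.123" --pt "0.2 0.367 0.32 0.002 0.123" --pt "0.2 0.3635 0.34 0.002 0.123" --pt "0.2 0.3635 0.349 0.002 0.123" --pt "0.2 0.3635 0.349 0.002 0.123" --pt "0.2 0.3635 0.349 0.002 0.123"

```text
time_s: 46.55
position: [0.6563, 0.0388, 0.1288]
ee_rot: [-2.153, -2.286, 0.002]
force: [0.1, -0.1, -2.4]
opening: 0.0431
grasp_force: 32.0
```

Run:
```python
from h import *
s=arm.get_state(); print(s["opening"],s["grasp_force"],inlane(s["position"]))
go(lane(0,.04),.08,YAW)
```

```text
0.04314154815669244 32.01900064945221 [-0.00350572  0.0427489 ]
d [-0.0027  0.0036  0.0488] turn -0.0001 alt 3.141 j6 -0.08 pos [0.6563 0.0388 0.1288]
```

Call:
carry_out --pt "0.2 -0.002 0.003 0 0" --pt "0.2 -0.002 0.003 0.015 0" --pt "0.2 -0.002 0.003 0.03 0" --pt "0.2 -0.002 0.003 0.04 0" --pt "0.2 -0.002 0.003 0.046 0" --pt "0.2 -0.002 0.003 0.0485 0" --pt "0.2 -0.002 0.003 0.0495 0" --pt "0 -0.002 0.003 0.0495 0" --pt "-0.1 -0.002 0.003 0.0495 0" --pt "-0.3 -0.002 0.003 0.0495 0" --pt "-0.5 -0.002 0.003 0.0495 0" --pt "-0.5 -0.002 0.003 0.0495 0" --pt "-0.5 -0.002 0.003 0.03 0" --pt "-0.5 -0.002 0.003 -0.01 0" --pt "-0.5 -0.002 0.003 -0.06 0" --pt "-0.5 -0.002 0.003 -0.1 0" --pt "-0.5 -0.002 0.003 -0.1 0" --newtons 20

```text
time_s: 48.25
position: [0.6642, 0.0371, 0.2381]
ee_rot: [2.147, 2.28, 0.013]
force: [0.8, -0.7, -0.2]
opening: 0.0641
grasp_force: 0.0
```

Run:
```python
from h import *
im,K,M,c=save("wrist","w28"); save("scene","s28")
for f in("w28","s28"): 
  for y in(-.173,-.129,-.075,-.02,.04): stand(f,*lane(0,y),.01)
im=load("s28")[0]
cv2.imwrite("pics/v28.png",np.vstack([cv2.resize(im[90:310,100:500],(640,352)),load("w28")[0][:240]])[:,:,::-1])
go(lane(-.13,.17),.20,YAW+np.pi/2)
```

```text
w28 [310. 381.] [(np.float64(29.238818070065705), [17, 249, 598, 151, 40052], array([ 0.6757, -0.1351,  0.12  ]))] [ 0.0054 -0.132 ]
w28 [309. 348.] [(np.float64(6.898331000405381), [17, 249, 598, 151, 40052], array([ 0.6757, -0.1351,  0.12  ]))] [ 0.0054 -0.132 ]
w28 [309. 303.] [(np.float64(1.0891292310597347), [294, 289, 30, 32, 767], array([ 0.6663, -0.0775,  0.12  ]))] [-0.0005 -0.0739]
w28 [309. 253.] [(np.float64(2.6756831916582544), [292, 239, 31, 32, 801], array([ 0.6619, -0.0242,  0.12  ]))] [-0.0017 -0.0204]
w28 [309. 191.] [(np.float64(2.955641147027133), [291, 172, 34, 34, 880], array([0.6587, 0.0394, 0.12  ]))] [-0.0011  0.0432]
s28 [293. 262.] [(np.float64(0.407245235130172), [287, 256, 13, 13, 80], array([ 0.6736, -0.1775,  0.12  ]))] [ 0.0008 -0.1742]
s28 [311. 254.] [(np.float64(0.5081574891912476), [305, 249, 13, 13, 100], array([ 0.6705, -0.1336,  0.12  ]))] [ 0.0003 -0.1302]
s28 [332. 245.] [(np.float64(0.7616275050818385), [327, 239, 13, 12, 85], array([ 0.6664, -0.0787,  0.12  ]))] [-0.0005 -0.0751]
s28 [354. 236.] [(np.float64(0.7791699973648292), [348, 230, 12, 13, 107], array([ 0.6631, -0.0238,  0.12  ]))] [-0.0005 -0.0201]
s28 [376. 226.] [(np.float64(1.7102546989060854), [372, 220, 12, 12, 105], array([0.6595, 0.0392, 0.12  ]))] [-0.0003  0.043 ]
d [ 0.1292 -0.1315  0.0304] turn 1.5708 alt -1.571 j6 -0.08 pos [0.6614 0.0371 0.2308]
```

View pics/v28.png

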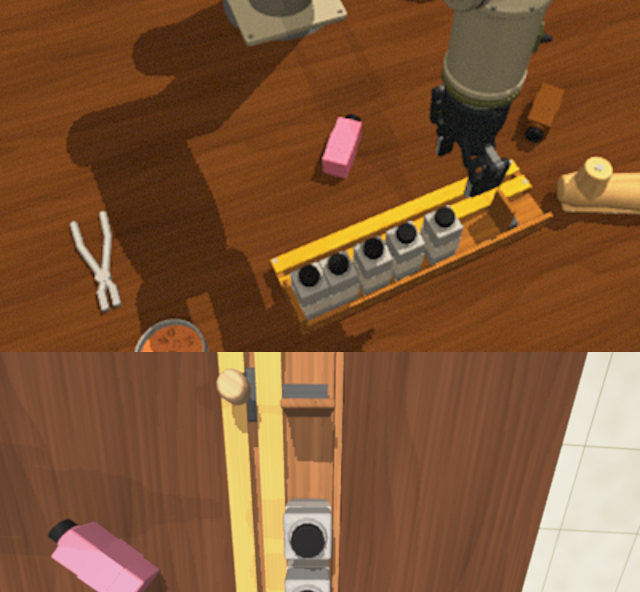

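All five canisters stand in the lane: caps in the top panel at (309,275), (338,264), (373,248), (406,233), (444,217). The knob is still hooked at (233,385) in the lower panel. Going to the knob.

Run:
```python
from h import *
go([.578,.166],.18,YAW+np.pi/2)
im,K,M=load("w28"); print("knob",inlane(p2w(K,M,(233,385-352),.076)))
```

```text
d [ 0.1336 -0.0757  0.0505] turn 1.5708 alt -1.571 j6 -0.08 pos [0.6614 0.0371 0.2308]
knob [-0.06555521  0.17228363]
```

Call:
carry_out --pt "-1 0.134 -0.076 0 -0.15" --pt "-1 0.134 -0.076 0 -0.3" --pt "-1 0.134 -0.076 0 -0.45" --pt "-1 0.134 -0.076 0 -0.6" --pt "-1 0.134 -0.076 0 -0.75" --pt "-1 0.134 -0.076 0 -0.9" --pt "-1 0.134 -0.076 0 -1.05" --pt "-1 0.134 -0.076 0 -1.2" --pt "-1 0.134 -0.076 0.02 -1.35" --pt "-1 0.134 -0.076 0.04 -1.5" --pt "-1 0.134 -0.076 0.05 -1.571" --pt "-1 0.134 -0.076 0.05 -1.571" --pt "-1 0.134 -0.076 0.05 -1.571"

```text
time_s: 49.65
position: [0.5756, 0.1662, 0.1777]
ee_rot: [0.091, -3.137, 0.001]
force: [0.5, 0.2, 0.5]
opening: 0.0856
grasp_force: 0.0
```

Run:
```python
from h import *
d,t=go([.578,.166],.054,YAW+np.pi/2); im,K,M,c=save("wrist","w30")
h=cv2.cvtColor(im,cv2.COLOR_RGB2HSV).astype(int); u=w2p(K,M,[.578,.167,.07]); print(u)
m=((h[...,0]>8)&(h[...,0]<18)&(h[...,2]>140)&(h[...,1]<150)).astype(np.uint8); n,l,st,ce=cv2.connectedComponentsWithStats(m)
for i in range(1,n):
    if st[i,4]>150: print(st[i].tolist(),ce[i].round(),inlane(p2w(K,M,ce[i],.07)).round(4))
```

```text
d [-0.0027 -0.0002  0.1237] turn -0.0022 alt 3.139 j6 -1.43 pos [0.5756 0.1662 0.1777]
[316.40924916 198.37693236]
[472, 37, 121, 110, 5820] [533.  92.] [-0.1581  0.3401]
[75, 123, 90, 8, 322] [124. 126.] [-0.1333  0.024 ]
[496, 148, 86, 7, 289] [538. 151.] [-0.1137  0.3535]
[53, 168, 317, 4, 1013] [198. 169.] [-0.099   0.0785]
[423, 176, 158, 15, 593] [499. 182.] [-0.0875  0.3261]
[291, 183, 40, 38, 379] [313. 197.] [-0.075   0.1728]
[0, 197, 164, 1, 164] [ 82. 197.] [-0.0755 -0.0218]
[416, 229, 174, 116, 3001] [486. 272.] [-0.0046  0.3283]
[211, 232, 84, 39, 2201] [248. 249.] [-0.0274  0.1153]
[296, 232, 81, 39, 1996] [348. 251.] [-0.0253  0.2038]
[172, 239, 35, 27, 534] [191. 248.] [-0.0285  0.0647]
[518, 242, 122, 9, 429] [585. 246.] [-0.03    0.4118]
[224, 260, 77, 49, 969] [275. 283.] [0.0068 0.1372]
[40, 275, 20, 18, 179] [ 47. 281.] [ 0.0048 -0.0711]
[74, 275, 30, 42, 373] [ 90. 296.] [ 0.0208 -0.0351]
[121, 275, 21, 22, 220] [129. 282.] [0.0062 0.0034]
[155, 275, 19, 21, 199] [164. 283.] [0.0065 0.0363]
[8, 277, 27, 45, 335] [ 23. 300.] [ 0.0252 -0.0987]
[302, 279, 76, 8, 600] [339. 283.] [0.0065 0.1962]
[298, 347, 93, 9, 232] [338. 351.] [0.0834 0.1969]
```

Call:
carry_out --pt "-1 -0.002 0 0.05 0" --pt "-1 -0.002 0 0.1 0" --pt "-1 -0.002 0 0.124 0" --pt "-1 -0.002 0 0.124 0" --pt "1 -0.002 0 0.124 0" --pt "1 -0.002 0 0.124 0" --pt "1 -0.002 0 0.124 0" --pt "1 -0.002 0 0.124 0" --pt "1 -0.002 0 0.124 0" --pt "1 -0.002 0 0.124 0" --pt "1 -0.002 0 0.124 0" --newtons 80

```text
time_s: 50.8
position: [0.5801, 0.1655, 0.0576]
ee_rot: [-0.094, 3.137, -0.002]
force: [-1.0, -6.1, 6.9]
opening: 0.0237
grasp_force: 78.2
```

Call:
carry_out --pt "1 0 0.004 0 0" --pt "1 0 0.008 0 0" --pt "1 0 0.01 0 0" --pt "1 0 0.01 0 0"

```text
time_s: 51.2
position: [0.5801, 0.1736, 0.0577]
ee_rot: [-0.093, 3.136, -0.007]
force: [0.5, -14.8, 9.4]
opening: 0.0238
grasp_force: 78.5
```

Call:
carry_out --pt "1 -0.004 0 0 0" --pt "1 -0.008 0 0 0" --pt "1 -0.011 0 0 0" --pt "1 -0.013 0 0 0" --pt "1 -0.013 0 0 0"

```text
time_s: 51.7
position: [0.5899, 0.174, 0.0573]
ee_rot: [0.093, -3.137, 0.008]
force: [-16.9, -16.9, 19.6]
opening: 0.0243
grasp_force: 79.7
```

Call:
carry_out --pt "1 0.003 0 0 0" --pt "1 0.003 -0.004 0 0" --pt "1 0.003 -0.01 0 0" --pt "1 0.003 -0.018 0 0" --pt "1 0.003 -0.026 0 0" --pt "1 0.003 -0.026 0 0"

```text
time_s: 52.3
position: [0.5909, 0.1472, 0.0577]
ee_rot: [-0.092, 3.138, -0.007]
force: [-3.2, -14.6, 9.7]
opening: 0.024
grasp_force: 78.7
```

Run:
```python
from h import *
s=arm.get_state(); print(s["force"],inlane(s["position"]))
```

```text
[ -3.2414931  -14.60103869   9.67458266] [-0.06228135  0.15490305]
```

Call:
carry_out --pt "1 0 -0.01 0 0" --pt "1 0 -0.02 0 0" --pt "1 0 -0.03 0 0" --pt "1 0 -0.04 0 0" --pt "1 0 -0.05 0 0" --pt "1 0 -0.056 0 0" --pt "1 0 -0.06 0 0" --pt "1 0 -0.064 0 0" --pt "1 0 -0.067 0 0" --pt "1 0 -0.07 0 0" --pt "1 0 -0.073 0 0" --pt "1 0 -0.076 0 0" --pt "1 0 -0.079 0 0" --pt "1 0 -0.082 0 0" --pt "1 0 -0.085 0 0" --pt "1 0 -0.088 0 0" --pt "1 0 -0.091 0 0" --pt "1 0 -0.094 0 0"

```text
time_s: 54.1
position: [0.5964, 0.0548, 0.0577]
ee_rot: [-0.093, 3.138, -0.005]
force: [-3.6, -9.8, 8.9]
opening: 0.0241
grasp_force: 78.5
```

Run:
```python
from h import *
s=arm.get_state(); print(s["force"],inlane(s["position"]))
save("scene","s31")
for y in(-.173,-.129,-.08,-.035,.015): stand("s31",*lane(0,y),.01)
```

```text
[-3.61655923 -9.76414111  8.92345671] [-0.0623587   0.06238411]
s31 [293. 262.] [(np.float64(0.10414624432124168), [287, 256, 13, 13, 90], array([ 0.6743, -0.1768,  0.12  ]))] [ 0.0015 -0.1735]
s31 [311. 254.] [(np.float64(0.5993912555243536), [305, 248, 14, 14, 99], array([ 0.6729, -0.1329,  0.12  ]))] [ 0.0027 -0.1296]
s31 [331. 246.] [(np.float64(2.9862702151855216), [327, 239, 13, 13, 91], array([ 0.6673, -0.0773,  0.12  ]))] [ 0.0005 -0.0738]
s31 [348. 238.] [(np.float64(4.9943125392969785), [346, 230, 13, 13, 108], array([ 0.6639, -0.0275,  0.12  ]))] [ 0.0001 -0.0238]
s31 [367. 230.] [(np.float64(2.065055534439214), [359, 222, 16, 14, 130], array([0.6593, 0.0144, 0.12  ]))] [-0.002   0.0183]
```

Call:
carry_out --pt "1 0 -0.003 0 0" --pt "1 0 -0.006 0 0" --pt "1 0 -0.009 0 0" --pt "1 0 -0.011 0 0" --pt "1 0 -0.013 0 0" --pt "1 0 -0.015 0 0" --pt "1 0 -0.015 0 0"

```text
time_s: 54.85
position: [0.5973, 0.0397, 0.0577]
ee_rot: [-0.093, 3.138, -0.005]
force: [-3.8, -11.0, 9.4]
opening: 0.0241
grasp_force: 78.6
```

Call:
carry_out --pt "1 0 -0.001 0 0" --pt "1 0 -0.002 0 0" --pt "1 0 -0.002 0 0"

```text
time_s: 55.15
position: [0.5974, 0.0379, 0.0577]
ee_rot: [-0.093, 3.138, -0.005]
force: [-3.9, -9.9, 9.1]
opening: 0.0241
grasp_force: 78.5
```

Call:
carry_out --pt "1 0 -0.001 0 0" --pt "1 0 -0.002 0 0" --pt "1 0 -0.003 0 0" --pt "1 0 -0.003 0 0"

```text
time_s: 55.55
position: [0.5976, 0.0367, 0.0576]
ee_rot: [-0.094, 3.137, -0.001]
force: [-3.8, -2.5, 8.9]
opening: 0.024
grasp_force: 78.5
```

Call:
carry_out --pt "1 0 -0.001 0 0" --pt "1 0 -0.002 0 0" --pt "1 0 -0.002 0 0"

```text
time_s: 55.85
position: [0.5976, 0.0365, 0.0575]
ee_rot: [-0.095, 3.137, 0.003]
force: [-3.0, 5.6, 7.1]
opening: 0.0241
grasp_force: 78.5
```

Call:
carry_out --pt "1 0 0.001 0 0" --pt "-0.3 0 0.001 0 0" --pt "-0.6 0 0.001 0 0" --pt "-1 0 0.001 0 0" --pt "-1 0 0.001 0 0" --pt "-1 0 0.001 0 0" --pt "-1 0 0.001 0 0" --pt "-1 0 0.001 -0.03 0" --pt "-1 0 0.001 -0.08 0" --pt "-1 0.03 0.001 -0.13 0" --pt "-1 0.08 0.001 -0.16 0" --pt "-1 0.1 0.001 -0.16 0" --pt "-1 0.1 0.001 -0.16 0" --pt "-1 0.1 0.001 -0.16 0"

```text
time_s: 57.25
position: [0.4967, 0.0303, 0.216]
ee_rot: [-0.094, 3.138, -0.0]
force: [-0.6, 0.1, 0.3]
opening: 0.0854
grasp_force: 0.0
```

Run:
```python
from h import *
im,K,M,c=save("wrist","w32"); save("scene","s32")
for f in("s32","w32"):
  for y in(-.173,-.129,-.085,-.041,.003): stand(f,*lane(0,y),.01)
for n,l,z in(("knobtop",(-.058,.045),.076),("notch",(-.07,.182),.031)):
    u=w2p(K,M,[*lane(*l),z]).astype(int); print(n,u,im[u[1],u[0]] if 0<=u[1]<400 and 0<=u[0]<640 else None)
s=arm.get_state(); print(s["force"],s["position"],s["time_s"])
```

```text
s32 [293. 262.] [(np.float64(0.27292264550717193), [287, 256, 13, 13, 121], array([ 0.6735, -0.177 ,  0.12  ]))] [ 0.0007 -0.1737]
s32 [311. 254.] [(np.float64(0.20709232859578564), [305, 249, 13, 13, 121], array([ 0.6717, -0.1334,  0.12  ]))] [ 0.0015 -0.13  ]
s32 [329. 247.] [(np.float64(0.31174026747215755), [323, 241, 12, 13, 111], array([ 0.6682, -0.0895,  0.12  ]))] [ 0.0006 -0.086 ]
s32 [346. 239.] [(np.float64(0.5898353558390446), [339, 233, 13, 13, 107], array([ 0.6647, -0.0452,  0.12  ]))] [-0.0002 -0.0416]
s32 [362. 232.] [(np.float64(1.1270536377175755), [354, 225, 15, 14, 129], array([ 0.6609, -0.0023,  0.12  ]))] [-0.0014  0.0015]
w32 [ 91. 360.] [(np.float64(222.74804228154488), [0, 257, 634, 143, 41298], array([0.6534, 0.0379, 0.12  ]))] [-0.0065  0.0421]
w32 [136. 360.] [(np.float64(177.19416125262072), [0, 257, 634, 143, 41298], array([0.6534, 0.0379, 0.12  ]))] [-0.0065  0.0421]
w32 [182. 360.] [(np.float64(131.6362837463527), [0, 257, 634, 143, 41298], array([0.6534, 0.0379, 0.12  ]))] [-0.0065  0.0421]
w32 [228. 360.] [(np.float64(86.08020947401039), [0, 257, 634, 143, 41298], array([0.6534, 0.0379, 0.12  ]))] [-0.0065  0.0421]
w32 [273. 360.] [(np.float64(40.557816784510045), [0, 257, 634, 143, 41298], array([0.6534, 0.0379, 0.12  ]))] [-0.0065  0.0421]
knobtop [316 283] [242 220 161]
notch [434 253] [211 141  89]
[ 0.28393666 -0.0799663  -0.15836432] [0.49691661 0.03028251 0.21486972] 57.35
```

The row is tight at 44 mm pitch, centred in the lane, and the front canister is against the end stop. The robot is clear of everything, so I'm handing in.

```bash
python3 -c "
from station import arm
print(arm.job_done())"
```

```text
the job is handed in; nothing more can be done
None
```

I stood the three toppled canisters upright in the lane, unhooked the pusher and eased it forward until the row of five was tight against the end stop, then handed the job in at about 57 s; no verdict came back.

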